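Fetch the milling cutter from behind the cans

ROBOT

A 6-joint arm with a two-finger parallel gripper is mounted at the origin on the work surface. World frame = base frame: x ahead of the robot, y to its left, z up, the work surface at z = 0. Lengths are in mm, angles in rad, forces in N, time in s.
With the tool pointing down it reaches from about 400 to 925 mm from the base axis. Payload 12.5 kg.
Tool frame: the origin (TCP) lies between the finger pads; the fingertips stand 25 mm ahead of it and the grasp point (between the pads) lies 6 mm ahead of it; z points along the fingers, y is the line along which they close (so a half turn about z gives the same grasp; the last joint's range is limited). The gripper opens to 95 mm and grips with 3 to 60 N. Pads are 20 mm wide; open, the fingers measure 119 mm over their backs; the gripper's body (75 mm by 180 mm) begins 59 mm behind the grasp point.
Start: joints at [-1.425, 0.491, 1.559, -0, 1.092, -0.106], TCP at [155.739, -605.301, 239.661] pointing down, gripper open.
Joint ranges: [-3.1, 3.1], [-0.84, 2.19], [0.05, 2.79], [-1.13, 4.28], [0.06, 2.93], [-2.69, 2.69]. Speed limits (rad/s): [2.22, 2.22, 2.79, 3.14, 3.14, 3.14].

INTERFACE

Orientations are given as [roll, pitch, yaw] about the fixed x, y, z axes, in that order (R = Rz(yaw) Ry(pitch) Rx(roll)).
In Python, from cell import state, read_camera, job_done, cut_out gives the robot as it stands. The module is installed in compiled form; this text tells all that it offers.
- The arm moves only by the tool jog_arm, never from a script. Its argument "motion" is a list of rows, each a list of 2 entries, a list of its own where there are three numbers: the shift along the tool's x, y, z in mm, then the turn about the tool's z in rad. A call has 1 to 5 rows; each row is the pose to reach, as a shift and turn from the pose commanded when the call began, along the tool's axes at that moment; what a row does not reach only later rows make up. A row lasts 1/10 s, in which the tool goes at most 50 mm and 8.59 degrees, less where a joint would pass 70% of its speed; a pose out of reach is approached as far as the arm can. A call with a gripper value outside its range is refused whole. "grip" is the closure, from 0 (fully open) to 1 (shut), set as the call begins (left out, the last holds). The fingers move at their own pace and stop on an object; the grip force is fixed at half the most. Time passes only in rows, so rows that repeat a pose let the fingers close. It gives the time, the measured TCP pose, the force, the opening and the grip force at its end, in the units of the state.
- state(): the state, without advancing time (a new reading comes with each control period).
- read_camera(name): name is "scene" or "top" or "wrist"; returns a dict with "img" (480x640x3 uint8, blue, green, red), "vertical_fov" (degrees; the focal length in pixels is half the picture's height over the tangent of half this angle, whatever the lens; pixels are square), "cx", "cy" (the principal point, pixels), "k1" (the pictures are not rectified: a ray, as slopes to the right and down, at radius r is drawn at 1 + k1 r^2 times it, then the intrinsics apply), "extrinsics" (4x4, takes a point from camera to world coordinates). Camera axes: x right, y up, looking along -z (the intrinsics and any distortion apply to the point x, -y, -z); pixel columns grow to the right and rows downward; lengths in mm; the calibration is good to about 2 mm. A picture is of the moment at which its call begins. There is no depth.
- job_done(): hands the job in; it is judged then, once.
Trained networks look in a picture, given as the dict that the camera call returned (one of the last four; its "shot" number tells which), for a name from the list of things; names that differ only in an ending like _2 or _b are one class to them, and where a whole thing is asked for, a point or a joint stands for the part that bears it (a point fixed in the world has none). Each returns a list of dicts, best first, with "p" (0 to 1); they miss things now and then, are a little off and sometimes report something else, mostly with a low value. They report only what shows in the picture. A call takes as long as a camera call.
- cut_out(name, picture): "region" (480x640 bool, what is visible of it) and "box" ([left, top, right, bottom] in pixels, round what is visible of it).
The state is a dict: "t": time; "joints": joint angles; "qvel": joint speeds; "tau": joint torques, N m; "eef_pos": TCP position; "tcp_rot": TCP orientation; "ft_force": force on the tool from outside, world axes, zero at the start; "moment": the same for the moment, N m; "opening": opening from 0.0 (shut) to 1.0 (fully open); "grip_force": force on a finger pad.
Only numpy, scipy, OpenCV 4.12 (cv2) and the standard library are available. Lean on these libraries where they do the work, as an engineer would, in place of code of your own. Each camera call takes 0.05 s, during which the arm holds its last target. There are 200 camera calls.

TASK

The steel milling cutter stands on the black board behind three cans. First clear all three cans into the grey side tray, then put the cutter upright in the orange stand, and only then put each can back upright in the middle of the pad of its own colour. Never tip anything over, and leave the drill chuck beside the cutter where it stands.

Things in the scene. Friction and masses are not known exactly. Their poses are not given: they have to be found in the camera images.
- can_red_mid (a point): Red round can with white paper band and white cap, 56 mm diameter, 120 mm tall; straight-sided up to 108 mm. This point is its centre, 60 mm above its underside; z up along it. 0.2 to 0.4 kg. It stands on the pad of its own colour. Take it by its upper part (75 to 105 mm above its underside), above the low tooling behind it.
- can_blue_mid (a point): Blue square tin with white paper band and black cap, 54 by 54 mm (sides along its x and y), 120 mm tall; straight-sided up to 108 mm. This point is its centre, 60 mm above its underside; z up along it. 0.2 to 0.4 kg. It stands on the pad of its own colour. Take it by its upper part (75 to 105 mm above its underside), above the low tooling behind it.
- can_yellow_mid (a point): Yellow round can with black band and grey cap, 52 mm diameter, 120 mm tall; straight-sided up to 108 mm. This point is its centre, 60 mm above its underside; z up along it. 0.2 to 0.4 kg. It stands on the pad of its own colour. Take it by its upper part (75 to 105 mm above its underside), above the low tooling behind it.
- pad_red: Red flat fixed pad on the black board, 60 mm (its x) by 84 mm (its y), 2 mm thick, seen as a coloured border round the can's foot: the home of the red can. Origin: centre of its underside, 6 mm above the table. Its x points from the front row to the back row, its y along the row; the three pads lie 90 mm apart.
- pad_blue: Blue flat fixed pad on the black board, 60 mm (its x) by 84 mm (its y), 2 mm thick, seen as a coloured border round the can's foot: the home of the blue can. Origin: centre of its underside, 6 mm above the table. Its x points from the front row to the back row, its y along the row; the three pads lie 90 mm apart.
- pad_yellow: Yellow flat fixed pad on the black board, 60 mm (its x) by 84 mm (its y), 2 mm thick, seen as a coloured border round the can's foot: the home of the yellow can. Origin: centre of its underside, 6 mm above the table. Its x points from the front row to the back row, its y along the row; the three pads lie 90 mm apart.
- cutter_mid (a point): Milling cutter: bright steel cylinder 50 mm in diameter, 40 mm tall, with six brass-coloured teeth round its top and a black bore; 0.35 to 0.6 kg. It stands on the board (flat top 6 mm above the table) in the back row, 60 mm behind one of the pads (in the pads' +x), 90 mm from each neighbour in that row. This point is its centre, 20 mm above its underside; z up.
- chuck_mid (a point): Drill chuck: dark steel cylinder 44 mm in diameter, narrowing towards the top, 52 mm tall, standing in the back row of the board; to be left alone. This point is its centre, 26 mm above its underside; z up. The third thing in that row is a fixed aluminium V-block, 44 mm square and 41 mm tall.
- side_tray: Grey empty square tray, fixed, 220 by 220 mm outside, walls 5 mm thick and 18 mm high, floor 5 mm thick: the side area. It has room for the three cans standing. Origin: centre of its underside, on the table; its sides lie along its x and y.
- stand_seat (a point): Orange round stand with a white floor, fixed: a dish 90 mm across and 20 mm tall, its cavity about 66 mm across at the mouth and 8 mm deep, for the cutter to stand in. This point is the centre of the cavity's floor, 12 mm above the table.

How it is judged (in metres and radians):
On the way, in this order (a step that is already met when the one before it is completed fails the run):
1. all three cans stand released and upright in the side tray, the cutter not yet taken (x of can_red_mid in the frame of side_tray between -0.09 and 0.09 m and y of can_red_mid in the frame of side_tray between -0.09 and 0.09 m and z of can_red_mid in the frame of side_tray between 0.055 and 0.075 m and angle between each of can_red_mid, can_blue_mid, can_yellow_mid's own z axis and vertical below 0.12 rad and linear speed of each of can_red, can_blue, can_yellow below 0.02 m/s and contact force between each of can_red, can_blue, can_yellow and the fingers below 0.1 N and x of can_blue_mid in the frame of side_tray between -0.09 and 0.09 m and y of can_blue_mid in the frame of side_tray between -0.09 and 0.09 m and z of can_blue_mid in the frame of side_tray between 0.055 and 0.075 m and x of can_yellow_mid in the frame of side_tray between -0.09 and 0.09 m and y of can_yellow_mid in the frame of side_tray between -0.09 and 0.09 m and z of can_yellow_mid in the frame of side_tray between 0.055 and 0.075 m and distance of cutter_mid from where it was at the start of the episode below 0.03 m), for 0.2 s.
2. the cutter stands released and upright in the orange stand, the three cans still standing in the side tray (x of can_red_mid in the frame of side_tray between -0.09 and 0.09 m and y of can_red_mid in the frame of side_tray between -0.09 and 0.09 m and z of can_red_mid in the frame of side_tray between 0.055 and 0.075 m and angle between each of can_red_mid, can_blue_mid, can_yellow_mid, cutter_mid's own z axis and vertical below 0.12 rad and linear speed of each of can_red, can_blue, can_yellow, cutter below 0.02 m/s and contact force between each of can_red, can_blue, can_yellow, cutter and the fingers below 0.1 N and x of can_blue_mid in the frame of side_tray between -0.09 and 0.09 m and y of can_blue_mid in the frame of side_tray between -0.09 and 0.09 m and z of can_blue_mid in the frame of side_tray between 0.055 and 0.075 m and x of can_yellow_mid in the frame of side_tray between -0.09 and 0.09 m and y of can_yellow_mid in the frame of side_tray between -0.09 and 0.09 m and z of can_yellow_mid in the frame of side_tray between 0.055 and 0.075 m and horizontal distance between cutter_mid and stand_seat below 0.012 m and z of cutter_mid in the frame of stand_seat between 0.014 and 0.026 m), for 0.2 s.
At the end, for the whole second after the job is handed in: Each can stands upright (within 7 degrees) on the pad of its own colour, within 13 mm of its centre; the cutter stands upright in the orange stand, within 12 mm of its centre; the chuck is within 15 mm of where it was; all are released and at rest (horizontal distance between can_red_mid and pad_red below 0.013 m and angle between each of can_red_mid, can_blue_mid, can_yellow_mid, cutter_mid's own z axis and vertical below 0.12 rad and z of can_red_mid in the frame of pad_red between 0.054 and 0.07 m and linear speed of each of can_red, can_blue, can_yellow, cutter below 0.02 m/s and contact force between each of can_red, can_blue, can_yellow, cutter and the fingers below 0.1 N and horizontal distance between can_blue_mid and pad_blue below 0.013 m and z of can_blue_mid in the frame of pad_blue between 0.054 and 0.07 m and horizontal distance between can_yellow_mid and pad_yellow below 0.013 m and z of can_yellow_mid in the frame of pad_yellow between 0.054 and 0.07 m and horizontal distance between cutter_mid and stand_seat below 0.012 m and z of cutter_mid in the frame of stand_seat between 0.014 and 0.026 m and distance of chuck_mid from where it was at the start of the episode below 0.015 m); the robot touches nothing.
It fails at once if a can, the cutter or the chuck is tipped over (more than 35 degrees) (angle between any of can_red_mid, can_blue_mid, can_yellow_mid, cutter_mid, chuck_mid's own z axis and vertical above 0.6 rad).
It fails at once if the chuck is moved more than 15 mm (distance of chuck_mid from where it was at the start of the episode above 0.015 m).
It also fails if it takes over 128 s, if anything falls off the work surface, if the arm or the gripper's body presses on something with over 40 N, if the wrist force passes 120 N, or if a joint passes its speed limit or range.

## Working session

There is one attempt and no reset: what is moved stays moved. The work goes in short steps, Python scripts to look and compute and a tool call to move; the robot and the scene stay as the last step left them, time stands still between calls to the robot, and variables do not carry over. Pictures are saved under pics/ and viewed, at most 14 in all, crops included, and the job is handed in when it is done.

Besides the shell and the picture viewer there is one more tool, called after "Call:" as name(argument=value, ...) on one line, values as JSON. jog_arm: Moves the arm, as the interface text tells. Its arguments: {"type":"object","properties":{"motion":{"type":"array"},"grip":{"type":"number"}},"required":["motion"]}

```bash
mkdir -p pics; cat > h.py <<'E'
import numpy as np, cv2
from cell import state, read_camera, job_done, cut_out
def K(p):
    h,w=p["img"].shape[:2]; f=h/2/np.tan(np.radians(p["vertical_fov"])/2); return f
def ray(p,u,v):
    f=K(p); x=(u-p["cx"])/f; y=(v-p["cy"])/f
    rd=np.hypot(x,y); r=rd
    for _ in range(30): r=rd/(1+p["k1"]*r*r)
    s=r/rd if rd>0 else 1
    E=np.array(p["extrinsics"]); d=E[:3,:3]@np.array([x*s,-y*s,-1]); return E[:3,3],d
def at_z(p,u,v,z):
    o,d=ray(p,u,v); return o+d*(z-o[2])/d[2]
def proj(p,X):
    E=np.array(p["extrinsics"]); c=E[:3,:3].T@(np.asarray(X,float)-E[:3,3]); f=K(p)
    x=c[0]/-c[2]; y=-c[1]/-c[2]; s=1+p["k1"]*(x*x+y*y); return np.array([p["cx"]+f*x*s,p["cy"]+f*y*s])
E
python3 - <<'E'
from h import *
s=state(); print(s)
for n in ["scene","top","wrist"]:
    p=read_camera(n); cv2.imwrite(f"pics/{n}0.png",p["img"])
    print(n,p["vertical_fov"],p["cx"],p["cy"],p["k1"],np.round(p["extrinsics"],3).tolist())
    for o in ["can_red_mid","can_blue_mid","can_yellow_mid","pad_red","pad_blue","pad_yellow","cutter_mid","chuck_mid","side_tray","stand_seat"]:
        r=cut_out(o,p)
        for q in r[:2]:
            v,u=np.nonzero(q["region"]); print(o,round(q["p"],2),np.round(q["box"]),len(u),u.mean().round(1),v.mean().round(1))
E
```

```text
{'t': 0.0, 'joints': array([-1.42458253e+00,  4.91527997e-01,  1.55947396e+00, -2.48166424e-05,
        1.09170034e+00, -1.05592215e-01]), 'qvel': array([-0.00101385, -0.00060428, -0.00083159, -0.00016543,  0.00025468,
        0.00061505]), 'tau': array([-3.32118987e-03, -6.12644720e+01, -2.58182824e+01,  6.91009476e-02,
        4.82373463e-02, -7.84565304e-05]), 'eef_pos': array([ 155.70863424, -605.05582755,  239.07290278]), 'tcp_rot': array([-3.14048687e+00, -9.50653785e-05,  2.51817408e-01]), 'ft_force': array([ 0.03222761, -0.63375388, -1.01564824]), 'moment': array([ 0.05858383, -0.01385189,  0.01702703]), 'grip_force': 0.0, 'opening': 0.9993692768721402}
scene 48.56140176816339 323.2855120244811 239.91335643552216 0.05178568923163487 [[-0.661, -0.542, 0.52, 1108.309], [0.751, -0.485, 0.449, 445.407], [0.009, 0.687, 0.727, 810.464], [0.0, 0.0, 0.0, 1.0]]
can_red_mid 0.89 [379. 216. 414. 282.] 1574 396.3 247.6
can_blue_mid 0.91 [334. 198. 373. 258.] 1824 353.4 226.5
can_yellow_mid 0.91 [304. 179. 332. 239.] 1270 318.2 206.9
can_yellow_mid 0.7 [180. 125. 309. 218.] 6418 240.8 168
[... 721 characters left out ...]
 288.2 261.5
can_yellow_mid 0.57 [355. 241. 387. 270.] 735 370.5 256.5
pad_red 0.98 [254. 241. 297. 279.] 427 288.4 260.9
pad_blue 0.7 [299. 243. 344. 275.] 390 316.0 258.4
pad_yellow 0.72 [342. 243. 386. 274.] 443 355.4 256.9
pad_yellow 0.16 [129. 254. 174. 301.] 1681 152.1 277.1
cutter_mid 0.91 [258. 218. 289. 246.] 575 272.4 230.4
chuck_mid 0.77 [310. 221. 332. 241.] 383 319.2 228.3
side_tray 0.56 [445. 217. 568. 338.] 12698 503.5 276.8
stand_seat 0.61 [130. 255. 174. 300.] 1682 152.1 276.8
wrist 58.6604178046256 331.6263496501967 237.9481263164514 0.019744292828630838 [[0.249, 0.929, 0.275, 232.232], [-0.968, 0.239, 0.071, -584.034], [0.001, -0.284, 0.959, 385.094], [0.0, 0.0, 0.0, 1.0]]
```

View pics/top0.png

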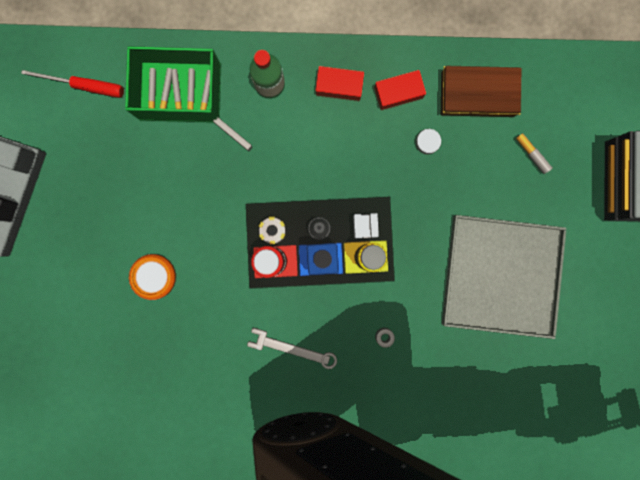

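View pics/scene0.png

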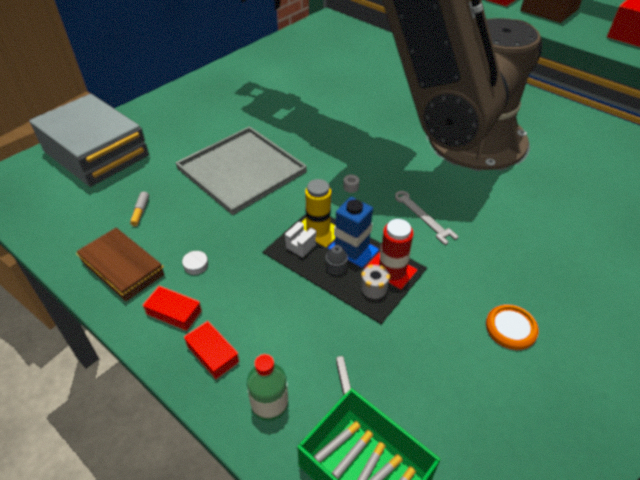

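The top view shows the board with three pads: red can at (268,262), blue at (322,259), yellow at (371,257). The cutter is at (272,230), behind red. The chuck is at (319,228), the V-block at (366,226), the tray at (504,277) and the stand at (152,277). The scene view confirms this layout.

```bash
python3 - <<'E'
from h import *
from scipy.optimize import least_squares
T=read_camera("top"); S=read_camera("scene")
names=["can_red_mid","can_blue_mid","can_yellow_mid","cutter_mid","chuck_mid"]
# triangulate from silhouette: synthetic hull boxes for upright cylinder
def box(p,x,y,z0,h,r):
    a=np.linspace(0,2*np.pi,48); P=np.array([proj(p,[x+r*np.cos(t),y+r*np.sin(t),z]) for t in a for z in (z0,z0+h)])
    return np.r_[P.min(0),P.max(0)]
for n,z0,h,r in [("can_red_mid",8,120,28),("can_blue_mid",8,120,27),("can_yellow_mid",8,120,26),("cutter_mid",6,40,25),("chuck_mid",6,52,22)]:
    out=[]
    for p in (T,S):
        q=cut_out(n,p)[0]; b=np.array(q["box"]); u=(b[0]+b[2])/2;v=(b[1]+b[3])/2
        x0=at_z(p,u,v,z0+h/2)[:2]
        f=lambda x: box(p,*x,z0,h,r)-b
        s=least_squares(f,x0,loss="soft_l1"); out.append(np.round(s.x,1)); out.append(np.round(s.fun,1))
    print(n,*out)
img=T["img"]; hsv=cv2.cvtColor(img,cv2.COLOR_BGR2HSV)
# board quad
m=(hsv[...,2]<60).astype(np.uint8); m[:190]=0;m[295:]=0;m[:,:240]=0;m[:,400:]=0
# include everything inside hull
v,u=np.nonzero(m); W=np.array([at_z(T,a,b,6)[:2] for a,b in zip(u,v)],np.float32)
(c,sz,ang)=cv2.minAreaRect(W); print("board",c,sz,ang)
for n,z in (("pad_red",8),("pad_blue",8),("pad_yellow",8),("side_tray",18),("stand_seat",20)):
    q=cut_out(n,T)[0]; v,u=np.nonzero(q["region"]); W=np.array([at_z(T,a,b,z)[:2] for a,b in zip(u,v)],np.float32)
    print(n,q["p"],cv2.minAreaRect(W))
q=cut_out("stand_seat",S)[0];v,u=np.nonzero(q["region"]); b=q["box"]; print("stand scene",at_z(S,(b[0]+b[2])/2,(b[1]+b[3])/2,14), least_squares(lambda x: box(S,*x,0,20,45)-b,[400,300]).x)
E
```

```text
can_red_mid [508.3  99.6] [-0.2 -0.3  0.2  0.3] [511.5 104.1] [ 0.2 -2.  -0.2  1.6]
can_blue_mid [509.6   5.3] [ 1.2 -0.7 -1.2  0.7] [513.8  13. ] [ 4.9 -0.7 -2.   0.7]Traceback (most recent call last):
  File "<stdin>", line 12, in <module>
IndexError: list index out of range
```

Call:
jog_arm(motion=[[[0, 0, -12], -0.14], [[0, 0, -25], -0.28], [[0, 0, -35], -0.42], [[0, 0, -45], -0.56], [[0, 0, -55], -0.7]])

```text
t: 2.5
eef_pos: [155.7, -605.2, 295.1]
tcp_rot: [3.142, 0.0, 0.958]
ft_force: [0.1, -0.4, 1.2]
opening: 0.999
grip_force: 0.0
```

```bash
cat > m.py <<'E'
from h import *
from scipy.optimize import least_squares
def box(p,x,y,z0,h,r):
    a=np.linspace(0,2*np.pi,48); P=np.array([proj(p,[x+r*np.cos(t),y+r*np.sin(t),z]) for t in a for z in (z0,z0+h)])
    return np.r_[P.min(0),P.max(0)]
def cyl(p,n,z0,h,r):
    q=cut_out(n,p)
    if not q: return None
    b=np.array(q[0]["box"],float); x0=at_z(p,(b[0]+b[2])/2,(b[1]+b[3])/2,z0+h/2)[:2]
    s=least_squares(lambda x: box(p,*x,z0,h,r)-b,x0,loss="soft_l1"); return s.x.round(1),s.fun.round(1),round(q[0]["p"],2)
def rect(p,n,z):
    q=cut_out(n,p)
    if not q: return None
    v,u=np.nonzero(q[0]["region"]); W=np.array([at_z(p,a,b,z)[:2] for a,b in zip(u,v)],np.float32)
    return np.round(cv2.minAreaRect(W)[0],1),np.round(cv2.minAreaRect(W)[1],1),round(cv2.minAreaRect(W)[2],1),round(q[0]["p"],2)
E
python3 - <<'E'
from m import *
T=read_camera("top"); S=read_camera("scene")
for n,z0,h,r in [("can_yellow_mid",8,120,26),("cutter_mid",6,40,25),("chuck_mid",6,52,22),("stand_seat",0,20,45)]:
    print(n,cyl(T,n,z0,h,r),cyl(S,n,z0,h,r))
hsv=cv2.cvtColor(T["img"],cv2.COLOR_BGR2HSV)
m=(hsv[...,2]<60).astype(np.uint8); m[:190]=0;m[292:]=0;m[:,:240]=0;m[:,400:]=0
v,u=np.nonzero(m); W=np.array([at_z(T,a,b,6)[:2] for a,b in zip(u,v)],np.float32); print("board",cv2.minAreaRect(W))
for n,z in (("pad_red",8),("pad_blue",8),("pad_yellow",8),("side_tray",18)): print(n,rect(T,n,z))
m=((hsv[...,1]>130)&(hsv[...,2]>60)&((hsv[...,0]<35)|(hsv[...,0]>100))).astype(np.uint8); m[:238]=0;m[280:]=0;m[:,:250]=0;m[:,:]*=1;m[:,395:]=0
v,u=np.nonzero(m); W=np.array([at_z(T,a,b,8)[:2] for a,b in zip(u,v)],np.float32); print("padrow",cv2.minAreaRect(W))
E
```

```text
can_yellow_mid (array([516.3, -79.9]), array([ 0.1, -0.6, -0.1,  0.6]), 0.79) (array([507.4, 104.6]), array([ 3.8, -1.6, -1.9,  1.6]), 0.69)
cutter_mid (array([564.8, 104.2]), array([ 1.4,  0.6, -1.6, -0.6]), 0.58) (array([556.6, 100.8]), array([ 2.1, -1.7, -1.8,  1.6]), 0.83)
chuck_mid (array([566.9,  14.6]), array([-0.4,  0.7,  0.4, -0.8]), 0.94) (array([577. ,  15.8]), array([ 1.2, -3.5, -1.1,  2.8]), 0.57)
stand_seat (array([466.4, 338. ]), array([-1.3,  1.7,  1.4, -1.6]), 0.68) (array([466.3, 342.6]), array([-1.6, -1.3,  1.4,  0.8]), 0.77)
board ((545.5115966796875, 12.89776611328125), (167.97731018066406, 287.4168395996094), 4.191035747528076)
pad_red (array([504.4,  98.1]), array([63.3, 84.4]), 3.3, 0.89)
pad_blue (array([511.1,   9. ]), array([59.5, 85.3]), 4.4, 0.68)
pad_yellow (array([516.6, -79.8]), array([61.1, 83.9]), 4.4, 0.61)
side_tray (array([ 485.5, -350.6]), array([223.8, 219. ]), 84.7, 0.63)
padrow ((513.269775390625, 11.762054443359375), (79.21048736572266, 271.6346130371094), 1.380558967590332)
```

Call:
jog_arm(motion=[[[0, 0, 0], -0.14], [[0, 0, 0], -0.28], [[0, 0, 0], -0.42], [[0, 0, 0], -0.56], [[0, 0, 0], -0.62]])

```text
t: 3.7
eef_pos: [155.8, -605.3, 294.6]
tcp_rot: [-3.142, 0.0, 1.577]
ft_force: [0.2, -0.2, 0.4]
opening: 0.996
grip_force: 0.0
```

Call:
jog_arm(motion=[[[40, 28, 0], -0.067], [[80, 56, 0], -0.067], [[120, 84, 0], -0.067], [[160, 112, 0], -0.067], [[200, 140, 0], -0.067]])

```text
t: 4.2
eef_pos: [296.3, -403.5, 294.8]
tcp_rot: [3.141, 0.0, 1.638]
ft_force: [0.5, -0.0, -0.6]
opening: 0.999
grip_force: 0.0
```

```bash
cat > go.py <<'E'
import sys; from cell import state; import numpy as np
# go.py x y z [yaw]: remaining shift in tool axes
s=state(); g=np.array([float(a) for a in sys.argv[1:4]]); d=g-s["eef_pos"]; w=s["tcp_rot"][2]
print("pos",np.round(s["eef_pos"],1),"yaw",round(w,4),"tool",np.round([np.cos(w)*d[0]+np.sin(w)*d[1],np.sin(w)*d[0]-np.cos(w)*d[1],-d[2]],1), "L",round(np.linalg.norm(d),1))
E
echo ok
```

```text
ok
```

Call:
jog_arm(motion=[[[38, 30, 8], 0], [[76, 60, 16], 0], [[114, 90, 24], 0], [[152, 120, 32], 0], [[190, 150, 40], 0]])

```text
t: 4.7
eef_pos: [433.1, -203.7, 254.6]
tcp_rot: [3.141, 0.001, 1.638]
ft_force: [0.5, -1.6, 0.3]
opening: 1.002
grip_force: 0.0
```

Call:
jog_arm(motion=[[[38, 30, 20], 0], [[76, 60, 40], 0], [[108, 88, 60], 0], [[116, 93, 70], 0], [[116, 93, 70], 0]])

```text
t: 5.2
eef_pos: [517.1, -82.0, 183.2]
tcp_rot: [-3.139, -0.001, 1.641]
ft_force: [0.1, -0.3, 0.7]
opening: 1.0
grip_force: 0.0
```

```bash
python3 go.py 516.5 -80.5 175; python3 - <<'E'
from m import *
p=read_camera("wrist"); cv2.imwrite("pics/w1.png",p["img"])
for n,z0,h,r in [("can_red_mid",8,120,28),("can_blue_mid",8,120,27),("can_yellow_mid",8,120,26),("cutter_mid",6,40,25),("chuck_mid",6,52,22)]: print(n,cyl(p,n,z0,h,r))
for n in ("pad_red","pad_blue","pad_yellow"): print(n,rect(p,n,8))
E
```

```text
pos [517.1 -82.  183.2] yaw 1.6414 tool [ 1.6 -0.5  8.2] L 8.4
can_red_mid None
can_blue_mid (array([508.9,   5.8]), array([-1.5, -1. ,  1.4,  2.4]), 0.89)
can_yellow_mid (array([515.7, -74.7]), array([-3.3, -9.3,  3.1,  1.5]), 0.67)
cutter_mid None
chuck_mid (array([565.5,  11.5]), array([-10. ,  -1.6,   1.5,   5.5]), 0.55)
pad_red (array([504.8,  64.1]), array([59.3, 12. ]), 4.0, 0.87)
pad_blue (array([508.5,  10.8]), array([58.4, 84.8]), 5.4, 0.96)
pad_yellow (array([514.1, -58.7]), array([60.7, 46.1]), 2.5, 0.65)
```

View pics/w1.png

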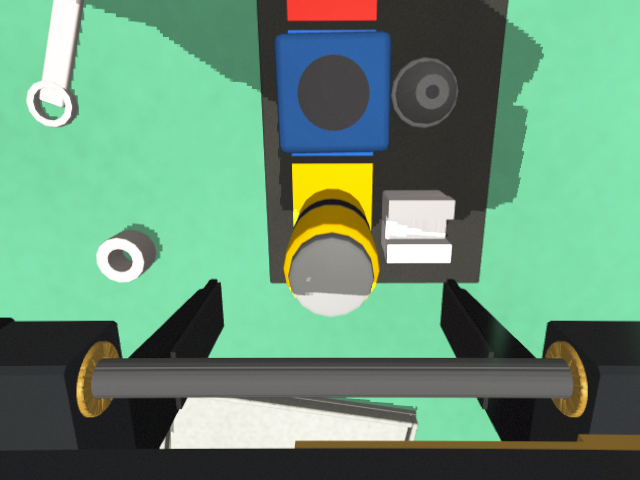

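The wrist view shows the yellow cap at (332,275), centred between the fingers at columns 220 and 443. The blue tin is at (334,92) and the chuck at (425,92). I'll descend and grasp.

Call:
jog_arm(motion=[[[2, -1, 30], 0], [[2, -1, 55], 0], [[2, -1, 72], 0], [[2, -1, 79], 0], [[2, -1, 79], 0]])

```text
t: 6.15
eef_pos: [515.8, -81.6, 105.2]
tcp_rot: [-3.14, -0.0, 1.638]
ft_force: [0.2, -0.8, 0.7]
opening: 0.999
grip_force: 0.0
```

Call:
jog_arm(motion=[[[0, 0, 0], 0], [[0, 0, 0], 0], [[0, 0, 0], 0], [[0, 0, 0], 0], [[0, 0, 0], 0]], grip=1)

```text
t: 6.65
eef_pos: [516.1, -81.4, 105.9]
tcp_rot: [3.141, 0.0, 1.639]
ft_force: [-0.2, 0.4, 0.3]
opening: 0.64
grip_force: 0.0
```

Call:
jog_arm(motion=[[[0, 0, 0], 0], [[0, 0, 0], 0], [[0, 0, 0], 0]])

```text
t: 6.95
eef_pos: [516.1, -81.4, 105.7]
tcp_rot: [3.141, 0.0, 1.639]
ft_force: [0.5, 0.5, 0.4]
opening: 0.545
grip_force: 30.0
```

Call:
jog_arm(motion=[[[0, 0, -5], 0], [[0, 0, -15], 0], [[0, 0, -30], 0], [[0, 0, -50], 0], [[0, 0, -65], 0]])

```text
t: 7.45
eef_pos: [516.1, -81.4, 172.2]
tcp_rot: [3.141, 0.0, 1.639]
ft_force: [0.6, -0.5, -2.9]
opening: 0.543
grip_force: 30.0
```

```bash
python3 - <<'E'
# tray targets: centre + off along row dir
import numpy as np
c=np.array([485.5,-350.6]); d=np.array([-.073,.997])
for n,o in (("y",-65),("b",0),("r",65)): print(n,c+o*d)
E
python3 go.py 490.2 -415.4 170
```

```text
y [ 490.245 -415.405]
b [ 485.5 -350.6]
r [ 480.755 -285.795]
pos [516.1 -81.4 172.2] yaw 1.6388 tool [-331.4  -48.5    2.2] L 335.0
```

Call:
jog_arm(motion=[[[-20, -3, 0], 0], [[-60, -9, 0], 0], [[-105, -15, 0], 0], [[-150, -22, 0], 0], [[-195, -29, 0], 0]])

```text
t: 7.95
eef_pos: [499.9, -279.6, 171.4]
tcp_rot: [3.141, 0.0, 1.639]
ft_force: [1.3, -0.1, -2.7]
opening: 0.546
grip_force: 30.0
```

Call:
jog_arm(motion=[[[-45, -6, 0], 0], [[-85, -12, 0], 0], [[-115, -17, 0], 0], [[-132, -19, 0], 0], [[-136, -20, 0], 0]])

```text
t: 8.45
eef_pos: [489.3, -416.1, 170.7]
tcp_rot: [-3.142, 0.0, 1.637]
ft_force: [-0.1, 0.7, -2.4]
opening: 0.543
grip_force: 30.0
```

```bash
python3 go.py 490.2 -415.4 104
```

```text
pos [ 489.3 -416.1  170.7] yaw 1.6373 tool [ 0.7  0.9 66.7] L 66.7
```

Call:
jog_arm(motion=[[[0, 0, 25], 0], [[0, 0, 48], 0], [[0, 0, 61], 0], [[0, 0, 67], 0], [[0, 0, 67], 0]])

```text
t: 8.95
eef_pos: [490.1, -414.4, 103.8]
tcp_rot: [-3.142, -0.0, 1.64]
ft_force: [-0.4, -0.4, -3.0]
opening: 0.542
grip_force: 30.0
```

Call:
jog_arm(motion=[[[0, 0, 0], 0], [[0, 0, 0], 0], [[0, 0, 0], 0], [[0, 0, 0], 0], [[0, 0, 0], 0]], grip=0)

```text
t: 9.45
eef_pos: [489.7, -415.1, 103.9]
tcp_rot: [3.141, 0.0, 1.639]
ft_force: [-0.4, 0.1, -0.3]
opening: 0.905
grip_force: 0.0
```

Call:
jog_arm(motion=[[[0, 0, -10], 0], [[0, 0, -30], 0], [[0, 0, -55], 0], [[0, 0, -72], 0], [[0, 0, -75], 0]])

```text
t: 9.95
eef_pos: [490.2, -415.6, 181.4]
tcp_rot: [3.139, 0.003, 1.639]
ft_force: [0.3, 1.0, 0.9]
opening: 0.995
grip_force: 0.0
```

```bash
python3 go.py 509.5 5.5 180; python3 - <<'E'
from m import *
T=read_camera("top"); cv2.imwrite("pics/t1.png",T["img"])
print(cyl(T,"can_yellow_mid",5,120,26),cyl(T,"can_blue_mid",8,120,27),rect(T,"pad_yellow",8))
E
```

```text
pos [ 490.2 -415.6  181.4] yaw 1.6388 tool [418.8  47.9   1.4] L 421.5
(array([ 487. , -410.7]), array([-1.7,  0.4,  1.1, -0.3]), 0.79) (array([511.4,   6.3]), array([ 1.1, -0.7, -1.1,  0.7]), 0.63) (array([517.4, -79.7]), array([59.9, 84. ]), 4.4, 0.66)
```

Call:
jog_arm(motion=[[[40, 5, 0], 0], [[88, 10, 0], 0], [[136, 16, 0], 0], [[184, 21, 0], 0], [[232, 27, 0], 0]])

```text
t: 10.65
eef_pos: [500.2, -179.8, 177.7]
tcp_rot: [-3.14, -0.001, 1.638]
ft_force: [0.9, -0.0, 1.3]
opening: 1.002
grip_force: 0.0
```

Call:
jog_arm(motion=[[[48, 5, 0], 0], [[96, 11, 0], 0], [[136, 16, 0], 0], [[165, 19, 0], 0], [[187, 22, 0], 0]])

```text
t: 11.15
eef_pos: [509.5, 8.4, 177.8]
tcp_rot: [-3.14, -0.0, 1.64]
ft_force: [0.9, -0.1, 0.1]
opening: 1.001
grip_force: 0.0
```

```bash
python3 go.py 510.5 6 105
```

```text
pos [509.5   8.4 177.8] yaw 1.6402 tool [-2.4  0.8 72.8] L 72.8
```

Call:
jog_arm(motion=[[[-2, 1, 25], 0], [[-2, 1, 50], 0], [[-2, 1, 67], 0], [[-2, 1, 73], 0], [[-2, 1, 73], 0]])

```text
t: 11.65
eef_pos: [510.7, 4.4, 104.6]
tcp_rot: [-3.139, -0.0, 1.639]
ft_force: [0.9, -0.8, -0.3]
opening: 0.999
grip_force: 0.0
```

Call:
jog_arm(motion=[[[0, 0, 0], 0], [[0, 0, 0], 0], [[0, 0, 0], 0], [[0, 0, 0], 0], [[0, 0, 0], 0]], grip=1)

```text
t: 12.15
eef_pos: [511.3, 4.4, 105.9]
tcp_rot: [3.141, 0.0, 1.639]
ft_force: [0.0, 0.0, -0.4]
opening: 0.635
grip_force: 0.0
```

Call:
jog_arm(motion=[[[0, 0, 0], 0], [[0, 0, 0], 0], [[0, 0, 0], 0]])

```text
t: 12.45
eef_pos: [511.3, 4.4, 105.7]
tcp_rot: [3.141, 0.0, 1.639]
ft_force: [0.0, -0.5, 3.9]
opening: 0.571
grip_force: 29.8
```

Call:
jog_arm(motion=[[[0, 0, -5], 0], [[0, 0, -15], 0], [[0, 0, -30], 0], [[0, 0, -50], 0], [[0, 0, -65], 0]])

```text
t: 12.95
eef_pos: [511.2, 4.4, 172.2]
tcp_rot: [3.141, 0.0, 1.639]
ft_force: [0.5, -0.0, -2.2]
opening: 0.568
grip_force: 29.8
```

```bash
python3 go.py 485.5 -350.6 170
```

```text
pos [511.2   4.4 172.2] yaw 1.6388 tool [-352.5  -49.8    2.2] L 356.0
```

Call:
jog_arm(motion=[[[-20, -3, 0], 0], [[-60, -8, 0], 0], [[-105, -15, 0], 0], [[-150, -21, 0], 0], [[-195, -28, 0], 0]])

```text
t: 13.45
eef_pos: [496.1, -193.7, 171.4]
tcp_rot: [3.141, 0.0, 1.639]
ft_force: [0.8, 0.1, -1.9]
opening: 0.568
grip_force: 29.8
```

Call:
jog_arm(motion=[[[-45, -6, 0], 0], [[-90, -12, 0], 0], [[-130, -18, 0], 0], [[-153, -21, 0], 0], [[-157, -22, 0], 0]])

```text
t: 13.95
eef_pos: [484.7, -352.6, 171.0]
tcp_rot: [3.141, 0.001, 1.636]
ft_force: [-0.1, 0.7, -2.6]
opening: 0.568
grip_force: 29.8
```

```bash
python3 go.py 485.5 -349.6 103.5
```

```text
pos [ 484.7 -352.6  171. ] yaw 1.6361 tool [ 3.   1.  67.5] L 67.5
```

Call:
jog_arm(motion=[[[1, 0, 25], 0], [[1, 0, 48], 0], [[1, 0, 61], 0], [[1, 0, 67], 0], [[1, 0, 67], 0]])

```text
t: 14.45
eef_pos: [485.4, -348.8, 103.8]
tcp_rot: [-3.142, -0.0, 1.639]
ft_force: [-0.4, 0.1, -1.9]
opening: 0.569
grip_force: 29.9
```

Call:
jog_arm(motion=[[[0, 0, 0], 0], [[0, 0, 0], 0], [[0, 0, 0], 0], [[0, 0, 0], 0], [[0, 0, 0], 0]], grip=0)

```text
t: 14.95
eef_pos: [485.2, -349.2, 103.8]
tcp_rot: [3.141, 0.0, 1.639]
ft_force: [0.0, 0.6, -0.4]
opening: 0.93
grip_force: 0.0
```

Call:
jog_arm(motion=[[[0, 0, -10], 0], [[0, 0, -30], 0], [[0, 0, -55], 0], [[0, 0, -72], 0], [[0, 0, -75], 0]])

```text
t: 15.45
eef_pos: [485.7, -349.6, 181.2]
tcp_rot: [3.139, 0.003, 1.639]
ft_force: [0.4, -0.6, 0.6]
opening: 1.0
grip_force: 0.0
```

```bash
python3 go.py 507 99.5 178; python3 - <<'E'
from m import *
T=read_camera("top"); 
print(cyl(T,"can_yellow_mid",5,120,26),cyl(T,"can_blue_mid",5,120,27),cyl(T,"can_red_mid",8,120,28),rect(T,"pad_blue",8),rect(T,"pad_red",8))
E
```

```text
pos [ 485.7 -349.6  181.2] yaw 1.6388 tool [446.6  51.7   3.2] L 449.6
(array([ 490.9, -402.8]), array([-20.3,  -2.1,   1.8,   1.2]), 0.75) (array([ 488.6, -343.4]), array([-0.1, -0.5,  0.1,  0.4]), 0.94) (array([507.1,  99.1]), array([ 0.2, -0.8, -0.2,  0.8]), 0.72) (array([510.3,   8.9]), array([61.5, 87.2]), 1.5, 0.71) (array([504.3,  98.4]), array([59.8, 84.1]), 3.8, 0.79)
```

Call:
jog_arm(motion=[[[40, 5, 0], 0], [[88, 10, 1], 0], [[136, 16, 1], 0], [[184, 21, 1], 0], [[232, 27, 1], 0]])

```text
t: 16.25
eef_pos: [495.9, -114.1, 177.0]
tcp_rot: [-3.141, -0.0, 1.638]
ft_force: [0.8, -0.1, 0.2]
opening: 0.998
grip_force: 0.0
```

Call:
jog_arm(motion=[[[48, 5, 0], 0], [[96, 11, 0], 0], [[144, 17, 0], 0], [[184, 21, 0], 0], [[213, 24, 0], 0]])

```text
t: 16.75
eef_pos: [505.4, 100.7, 177.0]
tcp_rot: [-3.141, -0.0, 1.64]
ft_force: [1.5, -0.1, -0.1]
opening: 0.997
grip_force: 0.0
```

```bash
python3 go.py 507 98.5 105; python3 - <<'E'
from m import *
p=read_camera("wrist"); cv2.imwrite("pics/w2.png",p["img"])
print(cyl(p,"can_red_mid",8,120,28),rect(p,"pad_blue",8),rect(p,"pad_red",8),rect(p,"pad_yellow",8))
E
```

```text
pos [505.4 100.7 177. ] yaw 1.6402 tool [-2.3  1.5 72. ] L 72.1
(array([503. , 108.7]), array([-4.6, -8.3,  4.3,  1.5]), 0.62) (array([509.3,   9.2]), array([60.8, 49.2]), 4.1, 0.58) (array([500.2, 125.3]), array([59.7, 35.3]), 5.4, 0.58) (array([515. , -74.9]), array([59. , 43.4]), 4.0, 0.93)
```

Call:
jog_arm(motion=[[[-1, 1, 25], 0], [[-1, 1, 50], 0], [[-1, 1, 66], 0], [[-1, 1, 72], 0], [[-1, 1, 72], 0]])

```text
t: 17.5
eef_pos: [506.7, 96.4, 105.0]
tcp_rot: [-3.14, 0.0, 1.637]
ft_force: [-0.1, 0.1, -0.2]
opening: 1.001
grip_force: 0.0
```

Call:
jog_arm(motion=[[[0, 0, 0], 0], [[0, 0, 0], 0], [[0, 0, 0], 0], [[0, 0, 0], 0], [[0, 0, 0], 0]], grip=1)

```text
t: 18.0
eef_pos: [507.0, 97.4, 105.9]
tcp_rot: [3.141, 0.0, 1.639]
ft_force: [-1.2, -0.1, 0.9]
opening: 0.638
grip_force: 0.0
```

Call:
jog_arm(motion=[[[0, 0, 0], 0], [[0, 0, 0], 0], [[0, 0, 0], 0]])

```text
t: 18.3
eef_pos: [506.7, 97.4, 105.7]
tcp_rot: [-3.141, 0.0, 1.639]
ft_force: [-2.2, 0.0, 2.8]
opening: 0.588
grip_force: 29.9
```

Call:
jog_arm(motion=[[[0, 0, -5], 0], [[0, 0, -15], 0], [[0, 0, -30], 0], [[0, 0, -50], 0], [[0, 0, -65], 0]])

```text
t: 18.8
eef_pos: [507.1, 97.4, 172.2]
tcp_rot: [3.141, 0.0, 1.639]
ft_force: [0.1, -0.3, -3.8]
opening: 0.585
grip_force: 29.9
```

```bash
python3 go.py 480.5 -284 170
```

```text
pos [507.1  97.4 172.2] yaw 1.6388 tool [-378.7  -52.4    2.2] L 382.3
```

Call:
jog_arm(motion=[[[-20, -3, 0], 0], [[-60, -8, 0], 0], [[-105, -15, 0], 0], [[-150, -21, 0], 0], [[-195, -27, 0], 0]])

```text
t: 19.3
eef_pos: [492.9, -100.7, 171.3]
tcp_rot: [3.141, 0.0, 1.639]
ft_force: [0.9, -0.5, -3.8]
opening: 0.588
grip_force: 29.9
```

Call:
jog_arm(motion=[[[-45, -6, 0], 0], [[-90, -12, 0], 0], [[-135, -18, 0], 0], [[-168, -23, 0], 0], [[-182, -25, 0], 0]])

```text
t: 19.8
eef_pos: [480.2, -285.2, 171.1]
tcp_rot: [3.141, 0.001, 1.636]
ft_force: [0.4, 0.6, -4.0]
opening: 0.586
grip_force: 29.9
```

Call:
jog_arm(motion=[[[0, 0, 0], 0]])

```text
t: 19.9
eef_pos: [480.4, -283.8, 170.9]
tcp_rot: [3.141, 0.0, 1.637]
ft_force: [-0.6, 0.6, -4.2]
opening: 0.589
grip_force: 29.9
```

```bash
python3 go.py 480.5 -284 103.5
```

```text
pos [ 480.4 -283.8  170.9] yaw 1.6366 tool [-0.2  0.1 67.4] L 67.4
```

Call:
jog_arm(motion=[[[0, 0, 25], 0], [[0, 0, 48], 0], [[0, 0, 61], 0], [[0, 0, 67], 0], [[0, 0, 67], 0]])

```text
t: 20.4
eef_pos: [481.4, -282.6, 105.1]
tcp_rot: [3.14, 0.003, 1.64]
ft_force: [-2.7, -5.4, 7.4]
opening: 0.585
grip_force: 30.0
```

Call:
jog_arm(motion=[[[0, 0, 0], 0], [[0, 0, 0], 0], [[0, 0, 0], 0], [[0, 0, 0], 0], [[0, 0, 0], 0]], grip=0)

```text
t: 20.9
eef_pos: [480.7, -282.1, 103.6]
tcp_rot: [-3.142, -0.0, 1.639]
ft_force: [-0.8, -0.2, 0.2]
opening: 0.948
grip_force: 0.0
```

Call:
jog_arm(motion=[[[0, 0, -10], 0], [[0, 0, -30], 0], [[0, 0, -55], 0], [[0, 0, -72], 0], [[0, 0, -75], 0]])

```text
t: 21.4
eef_pos: [481.2, -282.7, 181.1]
tcp_rot: [3.139, 0.002, 1.639]
ft_force: [-0.0, 0.1, -0.5]
opening: 1.002
grip_force: 0.0
```

```bash
python3 go.py 563 103 140; python3 - <<'E'
from m import *
T=read_camera("top"); cv2.imwrite("pics/t2.png",T["img"])
print(cyl(T,"can_yellow_mid",5,120,26),cyl(T,"can_blue_mid",5,120,27),cyl(T,"can_red_mid",5,120,28),cyl(T,"cutter_mid",6,40,25),rect(T,"pad_blue",8),rect(T,"pad_red",8),rect(T,"pad_yellow",8),rect(T,"side_tray",18),cyl(T,"stand_seat",0,20,45))
E
```

```text
pos [ 481.2 -282.7  181.1] yaw 1.6387 tool [379.3 107.8  41.1] L 396.4
(array([512.9, -77.6]), array([ 4.5,  0.9, -1.6, -0.9]), 0.73) (array([ 515.4, -313.5]), array([-18. , -16.7,   1.8,   7.5]), 0.71) (array([ 480.2, -279.2]), array([ 0.3,  0.6, -0.2, -0.5]), 0.69) (array([567.1, 102.3]), array([ 1., -1., -1.,  1.]), 0.78) (array([571.7,  14.3]), array([43.6, 43.6]), 46.4, 0.72) (array([504.6, 100. ]), array([64.4, 85.4]), 4.3, 0.56) (array([517.3, -79.8]), array([59.8, 83.8]), 4.3, 0.92) (array([ 486.6, -344.9]), array([211.7, 220.7]), 84.6, 0.79) (array([467. , 336.5]), array([-3.4,  0.3,  5.6, -0.3]), 0.65)
```

View pics/t2.png

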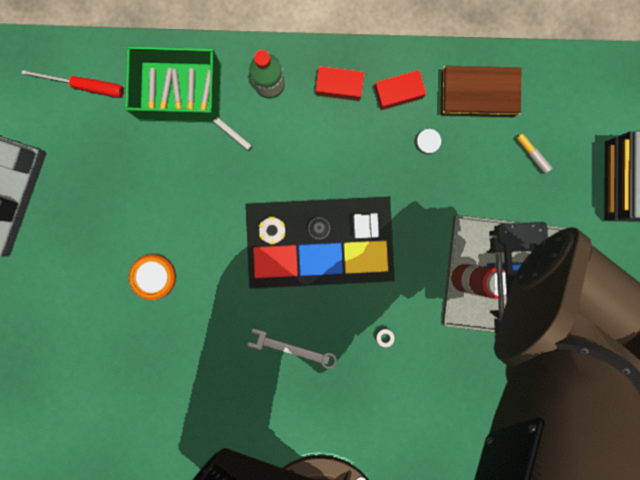

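The top view shows the three pads empty and the red can in the tray at (485,280); the arm hides the others. The cutter (272,230), chuck (319,228) and V-block are undisturbed. Next I'll take the cutter.

Call:
jog_arm(motion=[[[35, 10, 0], 0], [[80, 23, 0], 0], [[126, 36, 0], 0], [[172, 49, 0], 0], [[218, 62, 0], 0]])

```text
t: 22.4
eef_pos: [527.8, -58.8, 178.5]
tcp_rot: [-3.142, 0.0, 1.638]
ft_force: [0.7, 0.0, -0.4]
opening: 1.001
grip_force: 0.0
```

Call:
jog_arm(motion=[[[45, 13, 10], 0], [[90, 26, 20], 0], [[130, 37, 30], 0], [[155, 45, 40], 0], [[162, 47, 45], 0]])

```text
t: 22.9
eef_pos: [563.5, 106.6, 132.5]
tcp_rot: [-3.141, -0.0, 1.642]
ft_force: [-0.3, -1.1, -0.2]
opening: 0.998
grip_force: 0.0
```

Call:
jog_arm(motion=[[[0, 0, 0], 0]])

```text
t: 23.0
eef_pos: [563.2, 104.7, 132.8]
tcp_rot: [-3.14, 0.0, 1.64]
ft_force: [0.6, -0.5, 0.4]
opening: 0.999
grip_force: 0.0
```

```bash
python3 go.py 564 103 43; python3 - <<'E'
from m import *
p=read_camera("wrist"); cv2.imwrite("pics/w3.png",p["img"])
print(cyl(p,"cutter_mid",6,40,25),rect(p,"pad_red",8),rect(p,"pad_blue",8),rect(p,"pad_yellow",8))
T=read_camera("top")
for n,r in (("can_yellow_mid",26),("can_blue_mid",27),("can_red_mid",28)): print(cyl(T,n,5,120,r))
print(rect(T,"side_tray",18))
E
```

```text
pos [563.2 104.7 132.8] yaw 1.6403 tool [-1.8  0.7 89.8] L 89.8
(array([562.3, 103.9]), array([ 0.4, -1.7, -0.4,  1.4]), 0.9) (array([502.6, 100.2]), array([61. , 85.6]), 4.3, 0.71) (array([509.4,  10.4]), array([59.6, 86.1]), 3.4, 0.62) (array([513.3, -51.4]), array([61. , 30.6]), 5.1, 0.56)
(array([ 491.6, -415.9]), array([-19.1,  -0.5,   1.7,   0.4]), 0.77)
(array([ 484. , -351.5]), array([ 1.2,  0. , -0.9, -0. ]), 0.94)
(array([ 482.5, -290.9]), array([ 4.1,  2.3, -1.6, -1.3]), 0.64)
(array([ 485.8, -350.1]), array([222.6, 219. ]), 84.9, 0.68)
```

View pics/w3.png

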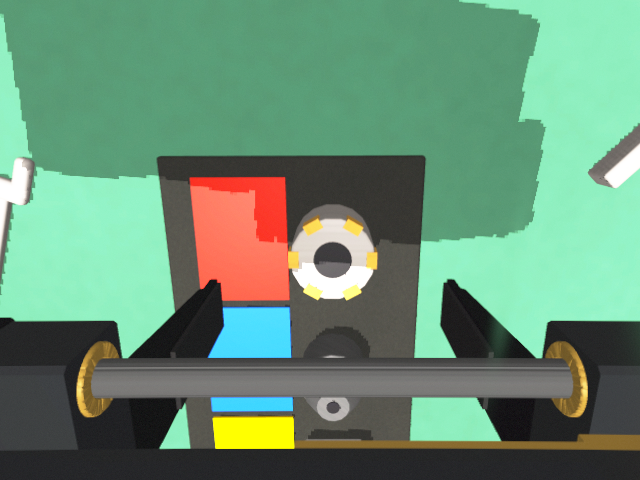

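The wrist view shows the cutter at (333,258), midway between the fingers, with the pads clear. I'll descend and grasp it high, so the tips clear the stand's rim later.

Call:
jog_arm(motion=[[[-1, 0, 30], 0], [[-1, 0, 60], 0], [[-1, 0, 80], 0], [[-1, 0, 89], 0], [[-1, 0, 89], 0]])

```text
t: 24.0
eef_pos: [563.3, 103.1, 43.8]
tcp_rot: [-3.14, 0.0, 1.639]
ft_force: [0.1, -0.0, 0.4]
opening: 0.997
grip_force: 0.0
```

Call:
jog_arm(motion=[[[0, 0, 0], 0], [[0, 0, 0], 0], [[0, 0, 0], 0], [[0, 0, 0], 0], [[0, 0, 0], 0]], grip=1)

```text
t: 24.5
eef_pos: [563.7, 103.2, 45.0]
tcp_rot: [3.141, 0.0, 1.639]
ft_force: [0.3, -0.0, -0.1]
opening: 0.636
grip_force: 0.0
```

Call:
jog_arm(motion=[[[0, 0, 0], 0], [[0, 0, 0], 0], [[0, 0, 0], 0], [[0, 0, 0], 0]])

```text
t: 24.9
eef_pos: [563.6, 103.2, 44.7]
tcp_rot: [3.142, 0.0, 1.639]
ft_force: [-0.5, 0.2, 2.4]
opening: 0.521
grip_force: 30.0
```

Call:
jog_arm(motion=[[[0, 0, -5], 0], [[0, 0, -15], 0], [[0, 0, -30], 0], [[0, 0, -50], 0], [[0, 0, -65], 0]])

```text
t: 25.4
eef_pos: [563.7, 103.2, 111.1]
tcp_rot: [3.141, 0.0, 1.639]
ft_force: [0.2, -0.3, -4.4]
opening: 0.519
grip_force: 30.0
```

```bash
python3 go.py 467 338 109
```

```text
pos [563.7 103.2 111.1] yaw 1.6388 tool [240.8 -80.5   2.1] L 253.9
```

Call:
jog_arm(motion=[[[25, -8, 0], 0], [[65, -22, 0], 0], [[105, -35, 0], 0], [[145, -48, 0], 0], [[185, -62, 0], 0]])

```text
t: 25.9
eef_pos: [488.4, 285.0, 110.2]
tcp_rot: [3.141, -0.0, 1.638]
ft_force: [0.2, 0.6, -3.8]
opening: 0.522
grip_force: 30.0
```

Call:
jog_arm(motion=[[[30, -10, 0], 0], [[48, -16, 0], 0], [[55, -18, 0], 0], [[56, -19, 0], 0], [[56, -19, 0], 0]])

```text
t: 26.4
eef_pos: [466.6, 337.5, 109.7]
tcp_rot: [-3.141, 0.0, 1.638]
ft_force: [0.3, 0.4, -3.3]
opening: 0.52
grip_force: 30.0
```

```bash
python3 go.py 467 338 53; python3 - <<'E'
from m import *
p=read_camera("wrist"); cv2.imwrite("pics/w4.png",p["img"])
print(cyl(p,"stand_seat",0,20,45))
T=read_camera("scene");print(cyl(T,"stand_seat",0,20,45))
p=read_camera("top");print(cyl(p,"stand_seat",0,20,45),cyl(p,"cutter_mid",72,40,25))
E
```

```text
pos [466.6 337.5 109.7] yaw 1.6385 tool [ 0.5  0.4 56.7] L 56.7
(array([466.7, 342.4]), array([-1.1, -1.3,  1.1, 31.5]), 0.94)
(array([470.7, 344.1]), array([ 0.1, -0.6, -0.1,  0.5]), 0.64)
(array([467.7, 316.1]), array([-4.2,  0.1, 13.3, -0.1]), 0.83) (array([469.9, 326. ]), array([-2.7, -1.6,  6.5,  1.4]), 0.91)
```

View pics/w4.png

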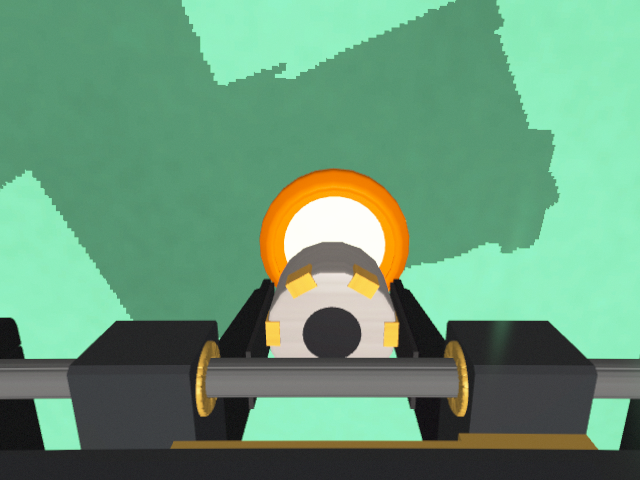

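The wrist view shows the stand's white floor at about (334,243) with the cutter held centred at (332,333). The stand sits about 4 mm further along +y than assumed, so I'll shift and lower.

Call:
jog_arm(motion=[[[3.5, 0, 15], 0], [[3.5, 0, 32], 0], [[3.5, 0, 45], 0], [[3.5, 0, 54], 0], [[3.5, 0, 58], 0]])

```text
t: 27.25
eef_pos: [465.8, 341.5, 50.5]
tcp_rot: [-3.14, 0.001, 1.639]
ft_force: [-12.0, -4.1, 38.6]
opening: 0.52
grip_force: 30.0
```

Call:
jog_arm(motion=[[[0, 0, 0], 0], [[0, 0, 0], 0]])

```text
t: 27.45
eef_pos: [466.4, 341.8, 51.7]
tcp_rot: [3.141, -0.0, 1.639]
ft_force: [0.6, 0.4, -3.5]
opening: 0.52
grip_force: 30.0
```

Call:
jog_arm(motion=[[[0, 0, 0.5], 0], [[0, 0, 1], 0]])

```text
t: 27.65
eef_pos: [466.3, 341.7, 50.7]
tcp_rot: [3.141, -0.0, 1.639]
ft_force: [-0.0, -0.2, -2.8]
opening: 0.521
grip_force: 30.0
```

Call:
jog_arm(motion=[[[0, 0, 0], 0], [[0, 0, 0], 0], [[0, 0, 0], 0], [[0, 0, 0], 0], [[0, 0, 0], 0]], grip=0)

```text
t: 28.15
eef_pos: [466.3, 341.7, 50.7]
tcp_rot: [3.141, -0.0, 1.639]
ft_force: [-0.2, 0.8, 0.7]
opening: 0.886
grip_force: 0.0
```

Call:
jog_arm(motion=[[[0, 0, -10], 0], [[0, 0, -35], 0], [[0, 0, -75], 0], [[0, 0, -115], 0], [[0, 0, -130], 0]])

```text
t: 28.65
eef_pos: [467.0, 342.2, 185.1]
tcp_rot: [3.137, -0.002, 1.639]
ft_force: [0.7, 0.4, -0.3]
opening: 0.997
grip_force: 0.0
```

```bash
python3 go.py 480.6 -282.5 178; python3 - <<'E'
from m import *
p=read_camera("wrist"); cv2.imwrite("pics/w5.png",p["img"])
print(cyl(p,"stand_seat",0,20,45),cyl(p,"cutter_mid",12,40,25))
p=read_camera("scene");print(cyl(p,"stand_seat",0,20,45),cyl(p,"cutter_mid",12,40,25))
p=read_camera("top")
for n,r in (("can_yellow_mid",26),("can_blue_mid",27),("can_red_mid",28)): print(cyl(p,n,5,120,r))
cv2.imwrite("pics/t3.png",p["img"][180:380,400:600].repeat(3,0).repeat(3,1))
E
```

```text
pos [467.  342.2 185.1] yaw 1.6389 tool [-624.2  -28.9    7.1] L 624.9
(array([466.1, 342.3]), array([-0.7, -1.6,  0.7,  5. ]), 0.72) (array([465.4, 342. ]), array([ 3.5, -0.9, -3.5,  0.7]), 0.97)
(array([469.9, 341. ]), array([-3.6, -2. ,  2.4,  1. ]), 0.69) (array([465.2, 342.5]), array([ 0.3, -0.2, -0.2,  0.2]), 0.9)
(array([ 490. , -412.6]), array([-22. ,  -0.3,   1.8,   0.3]), 0.8)
(array([ 484.4, -348.4]), array([ 0.1, -1.4, -0.1,  1. ]), 0.66)
(array([ 484.7, -286.9]), array([ 3.1,  0.5, -1.5, -0.4]), 0.94)
```

View pics/w5.png

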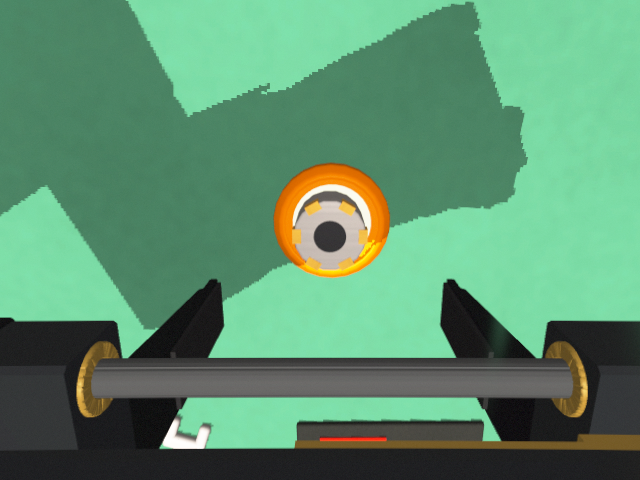

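View pics/t3.png

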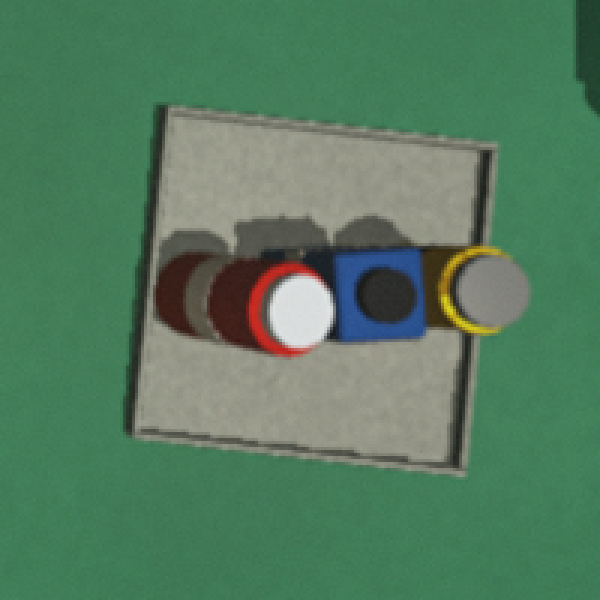

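The wrist view shows the cutter in the stand: bore at (330,237), stand centre at about (332,220), upright. The tray crop shows all three cans standing. Red looks a little elongated, so I'll check that it's vertical.

```bash
python3 - <<'E'
from m import *
p=read_camera("top"); S=read_camera("scene"); cv2.imwrite("pics/s3.png",cv2.resize(S["img"][60:240,160:360],None,fx=3,fy=3))
o=lambda u,v:(400+u/3,180+v/3)
print("red cap",at_z(p,*o(301,312),125)[:2],"red foot left edge",at_z(p,*o(154,290),5)[:2])
print("blue cap",at_z(p,*o(386,295),125)[:2],"yellow cap",at_z(p,*o(493,291),125)[:2])
hsv=cv2.cvtColor(p["img"],cv2.COLOR_BGR2HSV); print(hsv[277,449:480].tolist()[:14])
for n,r in (("can_yellow_mid",26),("can_blue_mid",27),("can_red_mid",28)): print(cyl(S,n,5,120,r))
E
```

```text
red cap [ 476.21149468 -303.02964702] red foot left edge [ 482.27778931 -251.35336941]
blue cap [ 487.19208108 -352.03352609] yellow cap [ 490.98784514 -413.81594924]
[[35, 28, 108], [28, 28, 136], [17, 57, 81], [6, 156, 54], [5, 156, 59], [6, 146, 61], [8, 154, 58], [6, 155, 56], [6, 138, 59], [5, 143, 59], [8, 143, 57], [6, 139, 57], [9, 101, 68], [23, 54, 81]]
(array([ 493.3, -410.2]), array([-2.2, -0.2,  5.6,  0.1]), 0.81)
(array([ 488.4, -350.2]), array([-0.4, -0.3,  0.4,  0.2]), 0.76)
(array([ 474.4, -293. ]), array([ 1.8,  0.3, -3.1, -0.2]), 0.61)
```

View pics/s3.png

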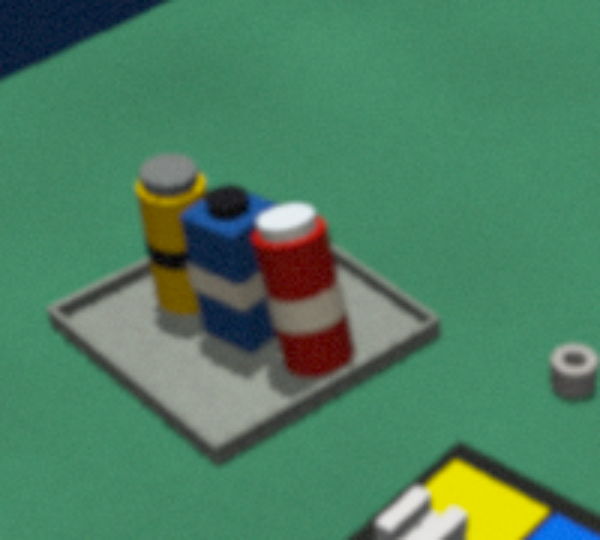

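The scene crop shows the red can leaning on the blue tin: red cap at crop (288,218), foot at (315,360), about 0.2 rad. Step 1 therefore can't have counted. I'll take the cutter back to its place, stand the red can up, then repeat the cutter placing.

Call:
jog_arm(motion=[[[0, 0, 45], 0], [[0, 0, 85], 0], [[0, 0, 115], 0], [[0, 0, 128], 0], [[0, 0, 130], 0]])

```text
t: 29.9
eef_pos: [465.9, 341.4, 49.5]
tcp_rot: [-3.14, 0.001, 1.639]
ft_force: [-0.1, 0.3, 1.5]
opening: 1.004
grip_force: 0.0
```

Call:
jog_arm(motion=[[[0, 0, 0], 0], [[0, 0, 0], 0], [[0, 0, 0], 0], [[0, 0, 0], 0], [[0, 0, 0], 0]], grip=1)

```text
t: 30.4
eef_pos: [466.4, 341.7, 51.1]
tcp_rot: [3.141, -0.0, 1.639]
ft_force: [0.3, 0.3, 0.1]
opening: 0.636
grip_force: 0.0
```

Call:
jog_arm(motion=[[[0, 0, 0], 0], [[0, 0, 0], 0], [[0, 0, 0], 0], [[0, 0, 0], 0]])

```text
t: 30.8
eef_pos: [466.3, 341.7, 50.8]
tcp_rot: [3.141, 0.0, 1.639]
ft_force: [0.2, -1.5, 4.0]
opening: 0.52
grip_force: 30.0
```

Call:
jog_arm(motion=[[[0, 0, -5], 0], [[0, 0, -15], 0], [[0, 0, -30], 0], [[0, 0, -50], 0], [[0, 0, -60], 0]])

```text
t: 31.3
eef_pos: [466.5, 341.8, 112.4]
tcp_rot: [3.14, -0.001, 1.639]
ft_force: [0.2, -0.0, -3.0]
opening: 0.519
grip_force: 30.0
```

```bash
python3 go.py 563.7 103.2 110
```

```text
pos [466.5 341.8 112.4] yaw 1.6388 tool [-244.7   80.8    2.4] L 257.7
```

Call:
jog_arm(motion=[[[-25, 8, 0], 0], [[-65, 22, 0], 0], [[-105, 35, 0], 0], [[-145, 48, 0], 0], [[-185, 61, 0], 0]])

```text
t: 31.8
eef_pos: [539.9, 159.6, 110.8]
tcp_rot: [-3.142, 0.0, 1.639]
ft_force: [1.1, -0.1, -3.7]
opening: 0.521
grip_force: 30.0
```

Call:
jog_arm(motion=[[[-30, 10, 0], 0], [[-50, 17, 0], 0], [[-58, 19, 0], 0], [[-60, 20, 0], 0], [[-60, 20, 0], 0]])

```text
t: 32.3
eef_pos: [563.4, 103.2, 110.6]
tcp_rot: [-3.141, -0.0, 1.639]
ft_force: [0.2, -0.7, -3.9]
opening: 0.518
grip_force: 30.0
```

```bash
python3 go.py 563.7 103.2 45.5
```

```text
pos [563.4 103.2 110.6] yaw 1.6388 tool [ 0.   0.3 65.1] L 65.1
```

Call:
jog_arm(motion=[[[0, 0, 20], 0], [[0, 0, 42], 0], [[0, 0, 55], 0], [[0, 0, 61], 0], [[0, 0, 63], 0]])

```text
t: 32.8
eef_pos: [563.5, 103.2, 47.3]
tcp_rot: [-3.141, 0.0, 1.639]
ft_force: [-0.1, 0.4, -3.4]
opening: 0.516
grip_force: 30.0
```

Call:
jog_arm(motion=[[[0, 0, 1], 0], [[0, 0, 2], 0], [[0, 0, 2], 0]])

```text
t: 33.1
eef_pos: [563.9, 102.7, 46.1]
tcp_rot: [3.141, 0.0, 1.639]
ft_force: [0.1, -0.5, -3.8]
opening: 0.52
grip_force: 30.0
```

Call:
jog_arm(motion=[[[0, 0, 0], 0], [[0, 0, 0], 0], [[0, 0, 0], 0], [[0, 0, 0], 0], [[0, 0, 0], 0]], grip=0)

```text
t: 33.6
eef_pos: [563.7, 102.7, 45.7]
tcp_rot: [3.141, 0.0, 1.639]
ft_force: [0.5, -0.9, -0.2]
opening: 0.885
grip_force: 0.0
```

Call:
jog_arm(motion=[[[0, 0, -10], 0], [[0, 0, -40], 0], [[0, 0, -85], 0], [[0, 0, -125], 0], [[0, 0, -140], 0]])

```text
t: 34.1
eef_pos: [564.6, 102.9, 190.2]
tcp_rot: [3.136, 0.0, 1.639]
ft_force: [-0.2, -0.5, 0.3]
opening: 0.998
grip_force: 0.0
```

```bash
python3 go.py 477 -297 180; python3 - <<'E'
from m import *
p=read_camera("wrist"); print(cyl(p,"cutter_mid",6,40,25))
E
```

```text
pos [564.6 102.9 190.2] yaw 1.6389 tool [-393.  -114.6   10.2] L 409.5
(array([562.2, 104.8]), array([ 0.9, -2.6, -0.9,  1.8]), 0.91)
```

Compared with the tray's wall, red's +y foot edge is perched on the rim, so it leans and can't settle. I'll regrip it and set it in the free area of the tray, away from both the wall and blue.

Call:
jog_arm(motion=[[[-40, -11, 0], 0], [[-86, -25, 0], 0], [[-132, -38, 0], 0], [[-178, -51, 0], 0], [[-224, -65, 0], 0]])

```text
t: 34.7
eef_pos: [513.0, -126.7, 184.6]
tcp_rot: [-3.14, -0.001, 1.639]
ft_force: [0.8, 0.4, 0.3]
opening: 0.999
grip_force: 0.0
```

Call:
jog_arm(motion=[[[-45, -13, 2], 0], [[-90, -26, 4], 0], [[-130, -37, 6], 0], [[-158, -46, 8], 0], [[-168, -49, 10], 0]])

```text
t: 35.2
eef_pos: [475.4, -298.3, 174.4]
tcp_rot: [-3.14, -0.001, 1.636]
ft_force: [-0.0, 0.2, 0.0]
opening: 1.0
grip_force: 0.0
```

Call:
jog_arm(motion=[[[0, 0, 0], 0]])

```text
t: 35.3
eef_pos: [475.9, -296.6, 174.5]
tcp_rot: [-3.14, -0.001, 1.637]
ft_force: [0.6, 0.5, 0.8]
opening: 1.003
grip_force: 0.0
```

```bash
python3 go.py 478 -296 106; python3 - <<'E'
from m import *
p=read_camera("wrist"); cv2.imwrite("pics/w6.png",p["img"]); print(cyl(p,"can_red_mid",5,120,28),cyl(p,"can_blue_mid",5,120,27),cyl(p,"can_yellow_mid",5,120,26))
E
```

```text
pos [ 475.9 -296.6  174.5] yaw 1.6369 tool [ 0.5  2.2 68.5] L 68.5
(array([ 475.3, -294.5]), array([-0.4, 26. ,  0.4, -1.1]), 0.81) (array([ 548.6, -353.2]), array([199.8, 134.3,  -0.9,  -1.6]), 0.49) (array([ 484. , -363.2]), array([ -10.2, -135.7,    7.2,    1.7]), 0.91)
```

View pics/w6.png

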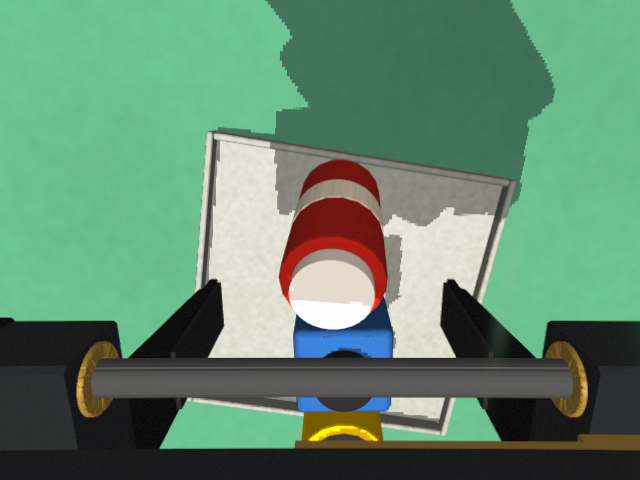

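The wrist view shows red's foot on the tray rim at about (342,163) and its cap at (332,288) leaning on blue. There is free tray to the right (+x). I'll grip it and lift.

Call:
jog_arm(motion=[[[0, 1, 25], 0], [[0, 1, 48], 0], [[0, 1, 60], 0], [[0, 1, 66], 0], [[0, 1, 67], 0]])

```text
t: 36.0
eef_pos: [477.8, -295.6, 108.5]
tcp_rot: [-3.141, -0.0, 1.639]
ft_force: [-0.8, 0.9, -0.2]
opening: 1.001
grip_force: 0.0
```

Call:
jog_arm(motion=[[[0, 0, 0], 0], [[0, 0, 0], 0], [[0, 0, 0], 0], [[0, 0, 0], 0], [[0, 0, 0], 0]], grip=1)

```text
t: 36.5
eef_pos: [477.6, -296.1, 108.9]
tcp_rot: [3.141, 0.0, 1.639]
ft_force: [0.1, -0.4, -0.9]
opening: 0.637
grip_force: 0.0
```

Call:
jog_arm(motion=[[[0, 0, 0], 0], [[0, 0, 0], 0], [[0, 0, 0], 0], [[0, 0, 0], 0]])

```text
t: 36.9
eef_pos: [477.5, -296.2, 108.7]
tcp_rot: [3.142, 0.0, 1.639]
ft_force: [-1.4, 0.1, 3.4]
opening: 0.592
grip_force: 29.7
```

Call:
jog_arm(motion=[[[1, 0, -4], 0], [[3, 0, -12], 0], [[5, 2, -22], 0], [[5, 8, -32], 0], [[5, 18, -40], 0]])

```text
t: 37.4
eef_pos: [495.8, -289.9, 150.1]
tcp_rot: [3.141, 0.001, 1.639]
ft_force: [0.4, 0.0, -3.7]
opening: 0.59
grip_force: 29.7
```

```bash
python3 go.py 535 -296 125; python3 - <<'E'
from m import *
S=read_camera("scene"); cv2.imwrite("pics/s4.png",cv2.resize(S["img"][60:240,160:360],None,fx=3,fy=3))
E
```

```text
pos [ 495.8 -289.9  150.1] yaw 1.6387 tool [-8.7 38.7 25.1] L 46.9
```

View pics/s4.png

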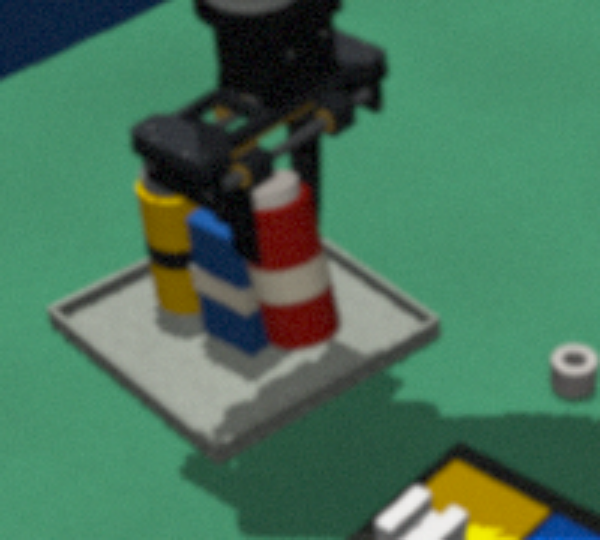

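Red is held free of the wall, still tilted in the grip. I'll set it at x≈545, where pressing its low edge down rights it, then release.

Call:
jog_arm(motion=[[[0, 20, 0], 0], [[-4, 36, 4], 0], [[-14, 45, 10], 0], [[-22, 48, 18], 0], [[-25, 48, 25], 0]])

```text
t: 37.95
eef_pos: [544.7, -312.4, 122.5]
tcp_rot: [-3.141, -0.0, 1.638]
ft_force: [0.6, 0.6, -3.0]
opening: 0.588
grip_force: 30.8
```

Call:
jog_arm(motion=[[[0, 0, 6], 0], [[0, 0, 11], 0], [[0, 0, 14], 0], [[0, 0, 16], 0], [[0, 0, 17], 0]])

```text
t: 38.45
eef_pos: [545.2, -311.8, 108.3]
tcp_rot: [3.14, 0.002, 1.639]
ft_force: [-0.6, 1.9, 14.2]
opening: 0.588
grip_force: 30.6
```

Call:
jog_arm(motion=[[[0, 0, 0.5], 0], [[0, 0, 1], 0], [[0, 0, 1], 0]])

```text
t: 38.75
eef_pos: [545.6, -311.9, 108.1]
tcp_rot: [3.138, 0.003, 1.639]
ft_force: [0.2, 1.2, 14.9]
opening: 0.585
grip_force: 30.5
```

Call:
jog_arm(motion=[[[1, 0, 1], 0], [[2, 0, 2], 0], [[3, 0, 3], 0], [[4, 0, 3], 0]])

```text
t: 39.15
eef_pos: [546.5, -309.3, 107.1]
tcp_rot: [3.135, 0.007, 1.639]
ft_force: [-0.1, -0.9, 24.3]
opening: 0.585
grip_force: 30.0
```

```bash
python3 - <<'E'
from m import *
S=read_camera("scene"); cv2.imwrite("pics/s5.png",cv2.resize(S["img"][60:240,160:360],None,fx=3,fy=3))
E
```

```text
(no output)
```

View pics/s5.png

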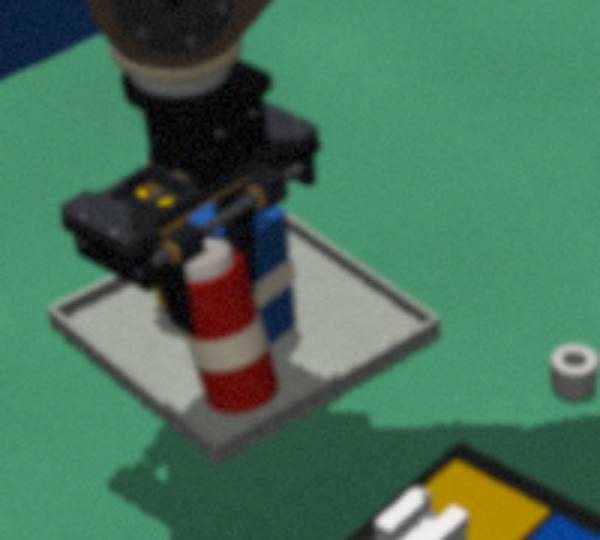

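Red is still tilted, but its foot at crop (240,400) is inside the tray and clear of the wall. I'll relax the press and release so it rocks upright.

Call:
jog_arm(motion=[[[0, 0, -1], 0], [[0, 0, -2], 0], [[0, 0, -2], 0]])

```text
t: 39.5
eef_pos: [546.3, -308.9, 107.3]
tcp_rot: [3.136, 0.005, 1.639]
ft_force: [3.2, -3.6, 11.0]
opening: 0.585
grip_force: 30.1
```

Call:
jog_arm(motion=[[[0, 0, 0], 0], [[0, 0, 0], 0], [[0, 0, 0], 0], [[0, 0, 0], 0], [[0, 0, 0], 0]], grip=0)

```text
t: 40.0
eef_pos: [544.4, -307.5, 104.5]
tcp_rot: [-3.141, -0.0, 1.639]
ft_force: [1.4, -1.0, 0.6]
opening: 0.946
grip_force: 0.4
```

Call:
jog_arm(motion=[[[0, 0, 0], 0], [[0, 0, -5], 0], [[0, 0, -25], 0], [[0, 0, -55], 0], [[0, 0, -75], 0]])

```text
t: 40.5
eef_pos: [544.6, -307.7, 181.5]
tcp_rot: [3.141, 0.001, 1.639]
ft_force: [-0.2, 0.0, -0.4]
opening: 1.001
grip_force: 0.0
```

```bash
python3 go.py 564 103.5 180; python3 - <<'E'
from m import *
S=read_camera("scene"); cv2.imwrite("pics/s6.png",cv2.resize(S["img"][60:240,160:360],None,fx=3,fy=3))
print(cyl(S,"can_red_mid",5,120,28))
E
```

```text
pos [ 544.6 -307.7  181.5] yaw 1.6387 tool [408.9  47.3   1.5] L 411.6
(array([ 549.5, -283.8]), array([ 1.1, -2.7, -1.4,  2.3]), 0.82)
```

View pics/s6.png

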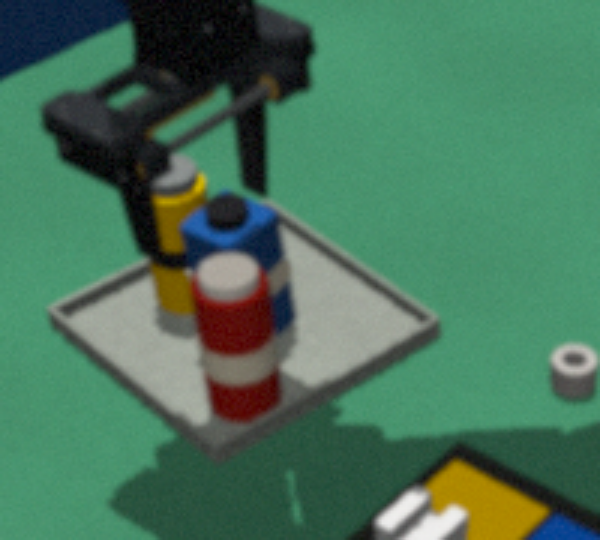

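Red now stands upright in the tray, its axis parallel to the others. I'll move toward the cutter and check with the unobstructed top camera before touching it.

Call:
jog_arm(motion=[[[35, 4, 0], 0], [[82, 9, 0], 0], [[130, 15, 0], 0], [[178, 20, 0], 0], [[226, 26, 0], 0]])

```text
t: 41.1
eef_pos: [554.4, -78.5, 178.9]
tcp_rot: [-3.14, -0.0, 1.638]
ft_force: [0.1, 0.1, 0.1]
opening: 0.999
grip_force: 0.0
```

Call:
jog_arm(motion=[[[48, 6, 0], 0], [[96, 11, 0], 0], [[140, 16, 15], 0], [[170, 20, 30], 0], [[182, 21, 45], 0]])

```text
t: 41.6
eef_pos: [563.0, 105.4, 133.4]
tcp_rot: [-3.141, -0.0, 1.641]
ft_force: [-0.1, -0.2, 0.2]
opening: 1.001
grip_force: 0.0
```

Call:
jog_arm(motion=[[[0, 0, 0], 0]])

```text
t: 41.7
eef_pos: [562.3, 104.2, 132.3]
tcp_rot: [-3.137, 0.0, 1.641]
ft_force: [0.8, -0.1, -0.1]
opening: 1.001
grip_force: 0.0
```

```bash
python3 go.py 563.5 103.2 44.5; python3 - <<'E'
from m import *
p=read_camera("top"); S=read_camera("scene"); w=read_camera("wrist")
for q in (p,S):
  for n,r in (("can_yellow_mid",26),("can_blue_mid",27),("can_red_mid",28)): print(n,cyl(q,n,5,120,r))
print(cyl(w,"cutter_mid",6,40,25))
a=cv2.resize(p["img"][200:350,430:580],None,fx=2.6,fy=2.6); b=cv2.resize(S["img"][90:240,170:320],None,fx=2.6,fy=2.6)
cv2.imwrite("pics/t6.png",np.hstack([a,b]))
E
```

```text
pos [562.3 104.2 132.3] yaw 1.6412 tool [-1.1  1.1 87.8] L 87.8
can_yellow_mid (array([ 491.2, -412.5]), array([-17.1,  -0.2,   1.7,   0.2]), 0.98)
can_blue_mid None
can_red_mid (array([ 548.3, -283.8]), array([-2.4, -0.3,  1.4,  0.3]), 0.81)
can_yellow_mid (array([ 496.3, -410.6]), array([-0.8,  0.9,  1. , -0.8]), 0.72)
can_blue_mid (array([ 477.9, -350.1]), array([ 1.9, -3.6, -3.5,  3. ]), 0.87)
can_red_mid (array([ 547.1, -288.5]), array([ 0.4, -1. , -0.4,  0.9]), 0.85)
(array([563.3, 104.6]), array([ 1.8, -3.9, -1.8,  1.9]), 0.97)
```

View pics/t6.png

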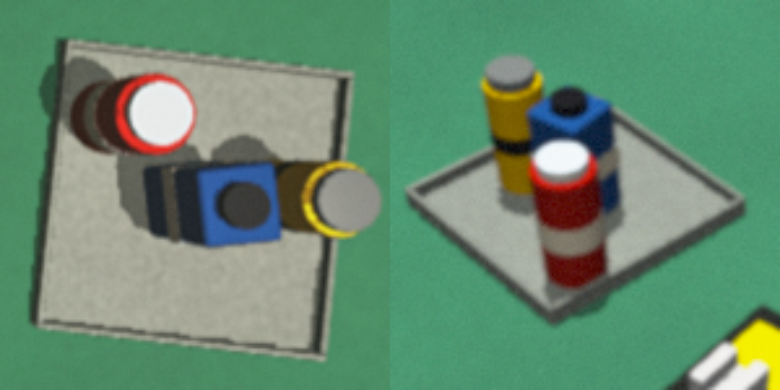

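Left half (top view): red stands clear of the wall at crop (160,112), blue at (243,205), yellow at (345,200). The right half shows all three vertical. I've used all 14 views, so I'll check numerically from here.

```bash
python3 - <<'E'
from m import *
T=read_camera("top")
for y in (-343,-347,-351):
  P=np.array([proj(T,[485+a,y+b,z]) for a in(-27,27) for b in (-27,27) for z in (5,113)]); print(y,P.min(0).round(1),P.max(0).round(1), "capc",proj(T,[485,y,125]).round(1))
print("obs edges 486.2..537.7 rows",200+163/2.6,200+247/2.6,"cap",430+243/2.6,200+205/2.6)
hsv=cv2.cvtColor(T["img"],cv2.COLOR_BGR2HSV)
m=(hsv[...,0]>95)&(hsv[...,0]<130)&(hsv[...,1]>120); m[:,:440]=0
v,u=np.nonzero(m); print("blue px",u.min(),u.max(),v.min(),v.max())
for y in (-280,-284,-288): print(y,box(T,548,y,5,120,28).round(1))
print("red obs",430+70/2.6,430+195/2.6, [q["box"] for q in cut_out("can_red_mid",T)[:1]])
E
```

```text
-343 [483.6 262.5] [536.  294.9] capc [523.4 279.5]
-347 [485.6 262.6] [538.3 294.9] capc [525.8 279.5]
-351 [487.6 262.6] [540.5 295. ] capc [528.1 279.6]
obs edges 486.2..537.7 rows 262.6923076923077 295.0 cap 523.4615384615385 278.8461538461538
blue px 506 537 263 294
-280 [452.2 226.2 503.7 258.4]
-284 [454.2 226.3 506.  258.5]
-288 [456.2 226.3 508.3 258.5]
red obs 456.9230769230769 505.0 [[457.0, 227.5, 504.5, 254.8]]
```

Both match upright models. Now the cutter again.

Call:
jog_arm(motion=[[[-0.5, 1, 30], 0], [[-0.5, 1, 58], 0], [[-0.5, 1, 77], 0], [[-0.5, 1, 86], 0], [[-0.5, 1, 88], 0]])

```text
t: 42.8
eef_pos: [564.4, 102.2, 45.9]
tcp_rot: [-3.14, 0.0, 1.639]
ft_force: [-0.2, -0.7, 0.2]
opening: 0.999
grip_force: 0.0
```

Call:
jog_arm(motion=[[[0, 0, 0], 0], [[0, 0, 0], 0], [[0, 0, 0], 0], [[0, 0, 0], 0], [[0, 0, 0], 0]], grip=1)

```text
t: 43.3
eef_pos: [564.8, 102.3, 47.0]
tcp_rot: [3.141, 0.0, 1.639]
ft_force: [-0.1, 0.2, -0.8]
opening: 0.638
grip_force: 0.0
```

Call:
jog_arm(motion=[[[0, 0, 0], 0], [[0, 0, 0], 0], [[0, 0, 0], 0], [[0, 0, 0], 0]])

```text
t: 43.7
eef_pos: [564.6, 102.3, 46.7]
tcp_rot: [-3.142, 0.0, 1.639]
ft_force: [-1.2, -1.4, 4.3]
opening: 0.52
grip_force: 30.0
```

Call:
jog_arm(motion=[[[0, 0, -5], 0], [[0, 0, -15], 0], [[0, 0, -30], 0], [[0, 0, -50], 0], [[0, 0, -65], 0]])

```text
t: 44.2
eef_pos: [564.8, 102.3, 113.1]
tcp_rot: [3.141, 0.0, 1.639]
ft_force: [-0.4, 0.3, -3.2]
opening: 0.519
grip_force: 30.0
```

```bash
python3 go.py 466.5 341.7 110
```

```text
pos [564.8 102.3 113.1] yaw 1.6388 tool [245.5 -81.8   3.1] L 258.8
```

Call:
jog_arm(motion=[[[25, -8, 0], 0], [[65, -22, 0], 0], [[105, -35, 0], 0], [[145, -48, 0], 0], [[185, -62, 0], 0]])

```text
t: 44.7
eef_pos: [489.6, 284.1, 112.2]
tcp_rot: [3.141, -0.0, 1.639]
ft_force: [0.6, 0.4, -4.2]
opening: 0.519
grip_force: 30.0
```

Call:
jog_arm(motion=[[[32, -10, 0], 0], [[51, -17, 0], 0], [[59, -19, 0], 0], [[61, -20, 0], 0], [[61, -20, 0], 0]])

```text
t: 45.2
eef_pos: [466.4, 341.6, 111.7]
tcp_rot: [-3.142, 0.0, 1.639]
ft_force: [0.1, 0.0, -5.3]
opening: 0.523
grip_force: 30.0
```

```bash
python3 go.py 466.5 341.7 55
```

```text
pos [466.4 341.6 111.7] yaw 1.6386 tool [ 0.1  0.1 56.7] L 56.7
```

Call:
jog_arm(motion=[[[0, 0, 18], 0], [[0, 0, 38], 0], [[0, 0, 50], 0], [[0, 0, 55], 0], [[0, 0, 57], 0]])

```text
t: 45.7
eef_pos: [466.4, 341.7, 54.3]
tcp_rot: [-3.141, 0.0, 1.638]
ft_force: [1.0, -0.3, -3.9]
opening: 0.519
grip_force: 30.0
```

Call:
jog_arm(motion=[[[0, 0, 0.5], 0], [[0, 0, 1], 0], [[0, 0, 1], 0], [[0, 0, 1], 0]])

```text
t: 46.1
eef_pos: [466.3, 342.2, 54.0]
tcp_rot: [3.141, -0.0, 1.639]
ft_force: [-0.1, -0.2, -3.7]
opening: 0.518
grip_force: 30.0
```

Call:
jog_arm(motion=[[[0, 0, 0], 0], [[0, 0, 0], 0], [[0, 0, 0], 0], [[0, 0, 0], 0], [[0, 0, 0], 0]], grip=0)

```text
t: 46.6
eef_pos: [466.2, 342.2, 53.6]
tcp_rot: [3.141, 0.0, 1.639]
ft_force: [-0.1, -0.6, 0.7]
opening: 0.879
grip_force: 0.0
```

Call:
jog_arm(motion=[[[0, 0, -10], 0], [[0, 0, -35], 0], [[0, 0, -75], 0], [[0, 0, -115], 0], [[0, 0, -130], 0]])

```text
t: 47.1
eef_pos: [466.9, 342.7, 188.1]
tcp_rot: [3.137, -0.002, 1.639]
ft_force: [-0.1, -0.1, -0.5]
opening: 0.998
grip_force: 0.0
```

```bash
python3 go.py 548 -286 185; python3 - <<'E'
from m import *
p=read_camera("wrist"); print(cyl(p,"stand_seat",0,20,45),cyl(p,"cutter_mid",12,40,25))
S=read_camera("scene");print(cyl(S,"stand_seat",0,20,45),cyl(S,"cutter_mid",12,40,25))
p=read_camera("top"); print(cyl(p,"stand_seat",0,20,45),cyl(p,"cutter_mid",12,40,25))
for q in (p,S):
  for n,r in (("can_yellow_mid",26),("can_blue_mid",27),("can_red_mid",28)): print(n,cyl(q,n,5,120,r))
E
```

```text
pos [466.9 342.7 188.1] yaw 1.6389 tool [-632.7   38.1    3.1] L 633.9
(array([466.5, 342.6]), array([-2.2, -1.3,  2.2,  3.3]), 0.94) (array([465.3, 342.8]), array([ 1. , -1. , -1. ,  0.9]), 0.76)
(array([470.3, 344.1]), array([-0.6, -1.3,  0.6,  0.9]), 0.71) (array([462.7, 342.3]), array([-0.1, -0.6,  0.1,  0.5]), 0.79)
(array([468.8, 337.2]), array([-2.2,  0.9,  2.5, -0.9]), 0.56) (array([564.9,  13.4]), array([-1.2, -1.8,  1.3,  2.2]), 0.38)
can_yellow_mid (array([ 490.5, -410.7]), array([-17.6,  -0.7,   1.7,   0.6]), 0.57)
can_blue_mid (array([ 484.1, -347. ]), array([ 0.6,  1.3, -0.5, -1. ]), 0.67)
can_red_mid (array([ 547.8, -280. ]), array([-5.8,  1.2,  1.7, -1.2]), 0.88)
can_yellow_mid (array([ 492.7, -410.4]), array([-2.1, -1.4,  5.1,  1. ]), 0.55)
can_blue_mid (array([ 477.4, -351.6]), array([ 2. , -4.1, -3.6,  3.2]), 0.8)
can_red_mid (array([ 547. , -287.9]), array([ 0.1, -0.7, -0.1,  0.6]), 0.78)
```

The cutter stands in the stand within about 2 mm. Now I'll return the red can.

Call:
jog_arm(motion=[[[-40, 2, 0], 0], [[-86, 5, 0], 0], [[-133, 8, 0], 0], [[-180, 11, 0], 0], [[-227, 14, 0], 0]])

```text
t: 48.35
eef_pos: [495.5, 114.9, 183.7]
tcp_rot: [3.141, 0.0, 1.639]
ft_force: [1.1, -0.5, 0.2]
opening: 1.003
grip_force: 0.0
```

Call:
jog_arm(motion=[[[-47, 3, 0], 0], [[-94, 6, 0], 0], [[-141, 8, 0], 0], [[-188, 11, 0], 0], [[-235, 14, 0], 0]])

```text
t: 48.85
eef_pos: [525.4, -118.9, 183.8]
tcp_rot: [3.141, 0.0, 1.639]
ft_force: [0.5, 0.7, -0.5]
opening: 1.001
grip_force: 0.0
```

Call:
jog_arm(motion=[[[-47, 3, 0], 0], [[-94, 6, 0], 0], [[-130, 8, 0], 0], [[-155, 10, 0], 0], [[-165, 10, 0], 0]])

```text
t: 49.35
eef_pos: [546.6, -283.0, 183.3]
tcp_rot: [3.141, 0.0, 1.637]
ft_force: [-0.5, 0.5, 0.2]
opening: 0.998
grip_force: 0.0
```

```bash
python3 go.py 547.5 -288 105; python3 - <<'E'
from m import *
p=read_camera("wrist"); print(cyl(p,"can_red_mid",5,120,28), [q["box"] for q in cut_out("can_red_mid",p)[:1]])
E
```

```text
pos [ 546.6 -283.   183.3] yaw 1.6368 tool [-5.1  0.5 78.3] L 78.5
(array([ 543.3, -282.2]), array([-4.3, -6.5,  4.1,  1.5]), 0.71) [[276.8, 189.8, 378.0, 323.6]]
```

Call:
jog_arm(motion=[[[-4, 0.5, 28], 0], [[-4, 0.5, 52], 0], [[-4, 0.5, 68], 0], [[-4, 0.5, 76], 0], [[-4, 0.5, 78], 0]])

```text
t: 50.0
eef_pos: [547.4, -283.5, 105.2]
tcp_rot: [-3.141, -0.001, 1.64]
ft_force: [0.5, -0.4, 0.9]
opening: 1.0
grip_force: 0.0
```

Call:
jog_arm(motion=[[[0, 0, 0], 0], [[0, 0, 0], 0], [[0, 0, 0], 0], [[0, 0, 0], 0], [[0, 0, 0], 0]], grip=1)

```text
t: 50.5
eef_pos: [547.5, -284.9, 105.9]
tcp_rot: [3.141, 0.0, 1.639]
ft_force: [-0.1, 0.3, 0.3]
opening: 0.634
grip_force: 0.2
```

Call:
jog_arm(motion=[[[0, 0, 0], 0], [[0, 0, 0], 0], [[0, 0, 0], 0]])

```text
t: 50.8
eef_pos: [547.3, -284.8, 105.8]
tcp_rot: [-3.141, 0.0, 1.639]
ft_force: [-2.7, -0.3, 3.0]
opening: 0.589
grip_force: 29.9
```

Call:
jog_arm(motion=[[[0, 0, -5], 0], [[0, 0, -15], 0], [[0, 0, -30], 0], [[0, 0, -50], 0], [[0, 0, -70], 0]])

```text
t: 51.3
eef_pos: [547.4, -284.6, 176.7]
tcp_rot: [-3.141, -0.0, 1.639]
ft_force: [-0.1, -1.0, -5.2]
opening: 0.588
grip_force: 29.9
```

```bash
python3 go.py 504 99 175; python3 - <<'E'
from m import *
s=state(); p=read_camera("wrist"); z0=s["eef_pos"][2]-100.; print("z0",z0,cyl(p,"can_red_mid",z0,120,28), [q["box"] for q in cut_out("can_red_mid",p)[:1]])
S=read_camera("scene"); print(cyl(S,"can_red_mid",z0,120,28))
S=read_camera("top"); print(cyl(S,"can_red_mid",z0,120,28))
E
```

```text
pos [ 547.4 -284.6  176.7] yaw 1.6388 tool [385.7 -17.2   1.7] L 386.1
z0 76.6949149587133 (array([ 545.4, -279.5]), array([-10.8, -14.3,   7.5,   1.5]), 0.79) [[256.1, 212.1, 406.9, 420.4]]
(array([ 548.2, -283.1]), array([-1.5, -2.8,  2.1,  1.4]), 0.69)
(array([ 546.5, -258. ]), array([-17.5,  -3.2,   1.7,   3. ]), 0.59)
```

Call:
jog_arm(motion=[[[20, -1, 0], 0], [[60, -3, 0], 0], [[105, -5, 0], 0], [[150, -7, 0], 0], [[195, -9, 0], 0]])

```text
t: 52.15
eef_pos: [524.2, -88.5, 175.1]
tcp_rot: [-3.141, -0.0, 1.639]
ft_force: [-0.5, 0.2, -2.7]
opening: 0.586
grip_force: 29.9
```

Call:
jog_arm(motion=[[[45, -2, 0], 0], [[90, -4, 0], 0], [[135, -6, 0], 0], [[170, -8, 0], 0], [[187, -8.5, 0], 0]])

```text
t: 52.65
eef_pos: [502.5, 98.3, 175.2]
tcp_rot: [-3.14, -0.0, 1.641]
ft_force: [-0.2, -0.3, -2.7]
opening: 0.588
grip_force: 29.9
```

Call:
jog_arm(motion=[[[3, 0, 0], 0], [[4, 0, 0], 0], [[4, 0, 0], 0]])

```text
t: 52.95
eef_pos: [503.6, 98.7, 175.4]
tcp_rot: [-3.141, 0.0, 1.638]
ft_force: [1.5, -0.5, -4.0]
opening: 0.589
grip_force: 29.9
```

```bash
python3 go.py 503.7 99.5 109.3; python3 - <<'E'
from m import *
s=state(); p=read_camera("wrist"); q=cut_out("pad_red",p)
if q: 
  v,u=np.nonzero(q[0]["region"]); W=np.array([at_z(p,a,b,8)[:2] for a,b in zip(u,v)]); print(q[0]["p"],W.min(0),W.max(0))
S=read_camera("scene"); z0=s["eef_pos"][2]-100.8; print(cyl(S,"can_red_mid",z0,120,28),rect(S,"pad_red",8))
E
```

```text
pos [503.6  98.7 175.4] yaw 1.6384 tool [ 0.8  0.1 66.1] L 66.1
0.79 [470.05166399  93.4351548 ] [532.66477126 143.84380474]
(array([500.6,  92.2]), array([  0.1, -14.3,  -0.1,   2.5]), 0.85) (array([504.1,  99.7]), array([64.4, 87.5]), 5.0, 0.69)
```

Call:
jog_arm(motion=[[[1, 0, 22], 0], [[1, 0, 44], 0], [[1, 0, 57], 0], [[1, 0, 63], 0], [[1, 0, 65], 0]])

```text
t: 53.7
eef_pos: [503.7, 99.9, 110.2]
tcp_rot: [-3.141, 0.0, 1.638]
ft_force: [1.1, -0.1, -3.6]
opening: 0.586
grip_force: 29.9
```

Call:
jog_arm(motion=[[[0, 0, 0.5], 0], [[0, 0, 1], 0], [[0, 0, 1], 0]])

```text
t: 54.0
eef_pos: [503.9, 100.1, 110.1]
tcp_rot: [3.141, 0.0, 1.639]
ft_force: [-0.1, 0.2, -3.9]
opening: 0.587
grip_force: 29.9
```

```bash
python3 - <<'E'
from m import *
S=read_camera("scene"); T=read_camera("top"); p=read_camera("wrist")
for q in (S,T,p): print(cyl(q,"can_red_mid",8,120,28),rect(q,"pad_red",8))
E
```

```text
(array([509.1,  96.2]), array([ -0.1, -14.3,   0.1,   2.5]), 0.85) None
None None
(array([502.9, 102.6]), array([-5.3, -6.9,  4.8,  1.5]), 0.81) (array([500.9, 120. ]), array([60.1, 45.4]), 4.0, 0.9)
```

Still about 1 mm above the pad. Lower slightly, release, rise and check.

Call:
jog_arm(motion=[[[0, 0, 0.6], 0], [[0, 0, 1.2], 0], [[0, 0, 1.2], 0]])

```text
t: 54.75
eef_pos: [503.7, 100.1, 108.7]
tcp_rot: [3.141, 0.0, 1.639]
ft_force: [-1.2, -0.4, 3.3]
opening: 0.591
grip_force: 29.9
```

Call:
jog_arm(motion=[[[0, 0, 0], 0], [[0, 0, 0], 0], [[0, 0, 0], 0], [[0, 0, 0], 0], [[0, 0, 0], 0]], grip=0)

```text
t: 55.25
eef_pos: [503.8, 100.1, 108.4]
tcp_rot: [3.141, 0.0, 1.639]
ft_force: [-0.1, -0.4, 0.6]
opening: 0.95
grip_force: 0.0
```

Call:
jog_arm(motion=[[[0, 0, -10], 0], [[0, 0, -30], 0], [[0, 0, -55], 0], [[0, 0, -72], 0], [[0, 0, -75], 0]])

```text
t: 55.75
eef_pos: [504.4, 100.2, 185.7]
tcp_rot: [3.138, 0.0, 1.639]
ft_force: [0.2, 0.1, -0.7]
opening: 1.001
grip_force: 0.0
```

Call:
jog_arm(motion=[[[-35, -3, 0], 0], [[-80, -6, 0], 0], [[-126, -9, 0], 0], [[-174, -12, 0], 0], [[-222, -15, 0], 0]])

```text
t: 56.25
eef_pos: [503.3, -124.1, 183.1]
tcp_rot: [-3.141, -0.0, 1.639]
ft_force: [-0.1, 0.0, -0.0]
opening: 0.999
grip_force: 0.0
```

```bash
python3 go.py 485.5 -349.5 180; python3 - <<'E'
from m import *
S=read_camera("scene"); T=read_camera("top")
for q in (S,T): print(cyl(q,"can_red_mid",8,120,28),rect(q,"pad_red",8))
print(cyl(S,"can_blue_mid",5,120,27),cyl(T,"can_blue_mid",5,120,27),cyl(T,"can_yellow_mid",5,120,26),cyl(S,"can_yellow_mid",5,120,26))
E
```

```text
pos [ 503.3 -124.1  183.1] yaw 1.6391 tool [-223.6  -33.2    3.1] L 226.1
(array([505. ,  98.8]), array([ 1.1, -0.4, -0.9,  0.4]), 0.83) (array([504.9, 100.7]), array([59.8, 82.4]), 4.3, 0.76)
(array([505.4,  94.9]), array([-1.3, -0.5,  2.2,  0.5]), 0.84) (array([503.9,  98.9]), array([60.2, 83.9]), 4.6, 0.75)
(array([ 488.1, -338.6]), array([ 1.7, -2.3, -2.4,  2.1]), 0.89) (array([ 487.3, -349.1]), array([-37. ,  -0.4,   1.8,   0.4]), 0.62) (array([ 490.1, -410.4]), array([-17.4,   2.2,   1.7,  -1.3]), 0.7) (array([ 492.3, -410.9]), array([-0.4, -2.7,  0.4,  1.6]), 0.64)
```

Call:
jog_arm(motion=[[[-48, -7, 0], 0], [[-96, -14, 1], 0], [[-144, -21, 2], 0], [[-190, -28, 3], 0], [[-215, -32, 3], 0]])

```text
t: 57.25
eef_pos: [486.3, -341.5, 180.3]
tcp_rot: [3.141, 0.001, 1.638]
ft_force: [0.1, 0.6, -0.0]
opening: 1.001
grip_force: 0.0
```

Call:
jog_arm(motion=[[[-6, -1, 0], 0], [[-8, -1, 0], 0], [[-8, -1, 0], 0]])

```text
t: 57.55
eef_pos: [486.3, -345.8, 180.4]
tcp_rot: [-3.141, -0.0, 1.64]
ft_force: [0.0, -0.0, -0.5]
opening: 1.001
grip_force: 0.0
```

```bash
python3 go.py 485.5 -349.5 104; python3 - <<'E'
from m import *
p=read_camera("wrist"); print(cyl(p,"can_blue_mid",5,120,27), [q["box"] for q in cut_out("can_blue_mid",p)[:1]])
q=cut_out("can_blue_mid",p)[0]["region"]
b=p["img"].astype(int); m=(b[...,0]>b[...,2]+50)&(b[...,0]>b[...,1]+15)
v,u=np.nonzero(m&(np.arange(480)[:,None]<340)); W=np.array([at_z(p,a,c,113)[:2] for a,c in zip(u,v)],np.float32); print(len(u),cv2.minAreaRect(W))
T=read_camera("top"); print(cyl(T,"can_red_mid",8,120,28),rect(T,"pad_red",8))
E
```

```text
pos [ 486.3 -345.8  180.4] yaw 1.6399 tool [-3.6 -1.1 76.4] L 76.5
(array([ 482.8, -341.2]), array([-0. , -6.6,  0. ,  1.1]), 0.91) [[273.7, 186.9, 381.3, 318.3]]
6558 ((482.7185974121094, -336.6245422363281), (53.089073181152344, 70.54346466064453), 7.233008861541748)
(array([502.6,  91.3]), array([-1.4,  0.2,  2.5, -0.2]), 0.84) (array([505.4,  98.6]), array([61.7, 85.5]), 3.2, 0.59)
```

Call:
jog_arm(motion=[[[-1, -2, 28], 0], [[-1, -2, 52], 0], [[-1, -2, 67], 0], [[-1, -2, 74], 0], [[-1, -2, 76], 0]])

```text
t: 58.4
eef_pos: [484.1, -348.0, 104.0]
tcp_rot: [-3.141, -0.001, 1.639]
ft_force: [-0.1, 0.5, -0.4]
opening: 1.002
grip_force: 0.0
```

Call:
jog_arm(motion=[[[0, 0, 0], 0], [[0, 0, 0], 0], [[0, 0, 0], 0], [[0, 0, 0], 0], [[0, 0, 0], 0]], grip=1)

```text
t: 58.9
eef_pos: [484.2, -348.3, 104.8]
tcp_rot: [3.141, 0.0, 1.639]
ft_force: [-0.1, -0.5, -0.4]
opening: 0.633
grip_force: 0.0
```

Call:
jog_arm(motion=[[[0, 0, 0], 0], [[0, 0, 0], 0], [[0, 0, 0], 0], [[0, 0, 0], 0]])

```text
t: 59.3
eef_pos: [484.2, -348.3, 104.6]
tcp_rot: [3.141, 0.0, 1.639]
ft_force: [0.5, -1.1, 2.0]
opening: 0.575
grip_force: 29.4
```

Call:
jog_arm(motion=[[[0, 0, -5], 0], [[0, 0, -15], 0], [[0, 0, -30], 0], [[0, 0, -50], 0], [[0, 0, -70], 0]])

```text
t: 59.8
eef_pos: [483.9, -348.0, 175.6]
tcp_rot: [-3.141, -0.0, 1.639]
ft_force: [0.2, 0.2, -2.3]
opening: 0.575
grip_force: 29.4
```

```bash
python3 go.py 510 8 175
```

```text
pos [ 483.9 -348.   175.6] yaw 1.6388 tool [353.4  50.2   0.6] L 357.0
```

Call:
jog_arm(motion=[[[20, 3, 0], 0], [[60, 9, 0], 0], [[105, 15, 0], 0], [[150, 21, 0], 0], [[195, 28, 0], 0]])

```text
t: 60.3
eef_pos: [498.0, -149.2, 174.3]
tcp_rot: [-3.141, -0.0, 1.639]
ft_force: [1.0, -0.0, -1.5]
opening: 0.572
grip_force: 29.4
```

Call:
jog_arm(motion=[[[45, 6, 0], 0], [[90, 12, 0], 0], [[130, 18, 0], 0], [[155, 22, 0], 0], [[158, 22, 0], 0]])

```text
t: 60.8
eef_pos: [509.2, 10.5, 174.3]
tcp_rot: [-3.141, -0.0, 1.642]
ft_force: [-0.4, -0.7, -2.2]
opening: 0.575
grip_force: 29.4
```

Call:
jog_arm(motion=[[[0, 0, 0], 0], [[0, 0, 0], 0]])

```text
t: 61.0
eef_pos: [509.7, 6.9, 174.3]
tcp_rot: [-3.141, 0.0, 1.639]
ft_force: [0.3, -0.5, -2.7]
opening: 0.574
grip_force: 29.4
```

```bash
python3 go.py 510 8.5 109; python3 - <<'E'
from m import *
s=state(); z0=s["eef_pos"][2]-99.6
for n in ("wrist","scene","top"):
  p=read_camera(n); print(n,cyl(p,"can_blue_mid",z0,120,27),cyl(p,"can_red_mid",8,120,28),rect(p,"pad_blue",8))
E
```

```text
pos [509.7   6.9 174.3] yaw 1.6385 tool [ 1.6  0.4 65.3] L 65.3
wrist (array([506.6,  18. ]), array([ -6.5, -14.7,   5.5,   1.4]), 0.63) (array([501.1,  96. ]), array([-3.7, -1.1,  3.5,  4.2]), 0.81) (array([507. ,  36.7]), array([60. , 31.7]), 3.9, 0.6)
scene (array([511.1,  17.9]), array([ 5.6, -3.9, -2. ,  3.2]), 0.6) (array([503.4,  98.9]), array([ 1.7, -1.9, -1.3,  1.9]), 0.97) (array([510.5,  10.4]), array([62.4, 87.8]), 2.8, 0.98)
top None None None
```

Call:
jog_arm(motion=[[[1, 0, 22], 0], [[1, 0, 44], 0], [[1, 0, 57], 0], [[1, 0, 63], 0], [[1, 0, 65], 0]])

```text
t: 62.1
eef_pos: [509.9, 8.4, 109.0]
tcp_rot: [-3.141, -0.0, 1.639]
ft_force: [-1.4, -0.3, -2.4]
opening: 0.573
grip_force: 29.4
```

Call:
jog_arm(motion=[[[0, 0, 0.5], 0], [[0, 0, 1.5], 0], [[0, 0, 1.5], 0]])

```text
t: 62.4
eef_pos: [510.1, 8.3, 108.3]
tcp_rot: [3.141, 0.0, 1.639]
ft_force: [-0.4, -0.3, -2.5]
opening: 0.572
grip_force: 29.4
```

Call:
jog_arm(motion=[[[0, 0, 0], 0], [[0, 0, 0], 0], [[0, 0, 0], 0], [[0, 0, 0], 0], [[0, 0, 0], 0]], grip=0)

```text
t: 62.9
eef_pos: [510.0, 8.4, 108.0]
tcp_rot: [3.141, 0.0, 1.639]
ft_force: [-0.6, -0.2, 0.4]
opening: 0.937
grip_force: 0.0
```

Call:
jog_arm(motion=[[[0, 0, -10], 0], [[0, 0, -30], 0], [[0, 0, -55], 0], [[0, 0, -72], 0], [[0, 0, -75], 0]])

```text
t: 63.4
eef_pos: [510.6, 8.3, 185.2]
tcp_rot: [3.138, 0.001, 1.639]
ft_force: [0.1, 0.2, -0.8]
opening: 0.999
grip_force: 0.0
```

Call:
jog_arm(motion=[[[-35, -4, 0], 0], [[-80, -9, 0], 0], [[-126, -13, 0], 0], [[-174, -18, 0], 0], [[-222, -23, 0], 0]])

```text
t: 63.9
eef_pos: [501.5, -216.4, 182.5]
tcp_rot: [-3.141, -0.0, 1.639]
ft_force: [0.5, 0.3, 0.1]
opening: 1.001
grip_force: 0.0
```

```bash
python3 go.py 490 -414.5 180; python3 - <<'E'
from m import *
for n in ("scene","top"):
  p=read_camera(n)
  for c in ("red","blue"): print(n,c,cyl(p,f"can_{c}_mid",8,120,28 if c=="red" else 27),rect(p,f"pad_{c}",8))
E
```

```text
pos [ 501.5 -216.4  182.5] yaw 1.639 tool [-196.8  -25.     2.5] L 198.4
scene red (array([504.6,  95.9]), array([-0.5, -0.7,  0.4,  0.6]), 0.9) (array([504.2,  99.6]), array([62. , 87.3]), 5.3, 0.97)
scene blue (array([509.8,  15. ]), array([ 3. ,  0.2, -1.8, -0.1]), 0.89) (array([510. ,  11.1]), array([61.9, 86.6]), 2.3, 0.57)
top red (array([505.9,  93.3]), array([-1. , -1.6,  1.5,  1.5]), 0.94) (array([504. ,  97.7]), array([60.1, 82. ]), 4.1, 0.8)
top blue (array([510. ,   8.3]), array([ 1.7,  0.8, -1.7, -0.8]), 0.96) (array([509.6,   8.9]), array([59.8, 85.6]), 4.2, 0.73)
```

Call:
jog_arm(motion=[[[-48, -6, 0], 0], [[-96, -12, 1], 0], [[-144, -18, 2], 0], [[-180, -23, 2], 0], [[-195, -25, 2], 0]])

```text
t: 64.9
eef_pos: [490.1, -413.2, 180.7]
tcp_rot: [3.141, 0.001, 1.638]
ft_force: [-0.6, -0.5, 0.5]
opening: 1.0
grip_force: 0.0
```

Call:
jog_arm(motion=[[[0, 0, 0], 0], [[0, 0, 0], 0]])

```text
t: 65.1
eef_pos: [490.5, -409.5, 180.8]
tcp_rot: [-3.141, -0.001, 1.639]
ft_force: [0.8, 0.9, 0.7]
opening: 1.003
grip_force: 0.0
```

```bash
python3 go.py 490 -415 104; python3 - <<'E'
from m import *
p=read_camera("wrist"); print(cyl(p,"can_yellow_mid",5,120,26), [q["box"] for q in cut_out("can_yellow_mid",p)[:1]])
E
```

```text
pos [ 490.5 -409.5  180.8] yaw 1.6394 tool [-5.4 -0.9 76.8] L 77.0
(array([ 489.3, -411.7]), array([-5.6, -1.4,  5.1,  1. ]), 0.59) [[285.5, 192.1, 377.4, 328.5]]
```

Call:
jog_arm(motion=[[[-4, -1, 28], 0], [[-4, -1, 52], 0], [[-4, -1, 67], 0], [[-4, -1, 74], 0], [[-4, -1, 76], 0]])

```text
t: 65.75
eef_pos: [489.9, -414.6, 104.7]
tcp_rot: [-3.141, -0.0, 1.639]
ft_force: [-0.5, 0.0, 0.6]
opening: 1.0
grip_force: 0.0
```

Call:
jog_arm(motion=[[[0, 0, 0], 0], [[0, 0, 0], 0], [[0, 0, 0], 0], [[0, 0, 0], 0], [[0, 0, 0], 0]], grip=1)

```text
t: 66.25
eef_pos: [489.7, -415.1, 105.2]
tcp_rot: [3.141, 0.0, 1.639]
ft_force: [0.2, 0.4, -0.1]
opening: 0.633
grip_force: 0.0
```

Call:
jog_arm(motion=[[[0, 0, 0], 0], [[0, 0, 0], 0], [[0, 0, 0], 0], [[0, 0, 0], 0]])

```text
t: 66.65
eef_pos: [489.7, -415.0, 105.1]
tcp_rot: [3.141, 0.0, 1.639]
ft_force: [0.7, 0.8, 2.3]
opening: 0.542
grip_force: 30.0
```

Call:
jog_arm(motion=[[[0, 0, -5], 0], [[0, 0, -15], 0], [[0, 0, -30], 0], [[0, 0, -50], 0], [[0, 0, -70], 0]])

```text
t: 67.15
eef_pos: [489.6, -415.0, 176.7]
tcp_rot: [3.141, 0.0, 1.639]
ft_force: [-0.2, -0.6, -3.4]
opening: 0.542
grip_force: 30.0
```

```bash
python3 go.py 516 -80.5 175
```

```text
pos [ 489.6 -415.   176.7] yaw 1.6388 tool [331.9  49.    1.7] L 335.5
```

Call:
jog_arm(motion=[[[20, 3, 0], 0], [[60, 9, 0], 0], [[105, 15, 0], 0], [[150, 22, 0], 0], [[195, 29, 0], 0]])

```text
t: 67.65
eef_pos: [505.3, -217.0, 176.2]
tcp_rot: [3.14, 0.001, 1.638]
ft_force: [1.4, 1.0, -2.9]
opening: 0.543
grip_force: 30.0
```

Call:
jog_arm(motion=[[[45, 6, 0], 0], [[85, 12, 0], 0], [[115, 17, 0], 0], [[132, 19, 0], 0], [[137, 20, 0], 0]])

```text
t: 68.15
eef_pos: [516.1, -78.8, 176.1]
tcp_rot: [3.14, 0.0, 1.641]
ft_force: [0.0, -0.0, -2.9]
opening: 0.543
grip_force: 30.0
```

Call:
jog_arm(motion=[[[0, 0, 0], 0], [[0, 0, 0], 0]])

```text
t: 68.35
eef_pos: [516.1, -81.2, 175.3]
tcp_rot: [3.141, 0.0, 1.638]
ft_force: [-0.7, 0.7, -3.6]
opening: 0.542
grip_force: 30.0
```

```bash
python3 go.py 516 -80.5 109
```

```text
pos [516.1 -81.2 175.3] yaw 1.6383 tool [ 0.8 -0.1 66.3] L 66.3
```

Call:
jog_arm(motion=[[[1, 0, 22], 0], [[1, 0, 44], 0], [[1, 0, 58], 0], [[1, 0, 64], 0], [[1, 0, 66], 0]])

```text
t: 68.85
eef_pos: [515.9, -80.2, 108.6]
tcp_rot: [-3.141, -0.0, 1.638]
ft_force: [-0.4, -0.3, -2.5]
opening: 0.542
grip_force: 30.0
```

Call:
jog_arm(motion=[[[0, 0, 0.5], 0], [[0, 0, 1], 0], [[0, 0, 1], 0]])

```text
t: 69.15
eef_pos: [516.1, -79.6, 108.5]
tcp_rot: [3.141, 0.0, 1.639]
ft_force: [1.0, -0.0, -2.4]
opening: 0.542
grip_force: 30.0
```

Call:
jog_arm(motion=[[[0, 0, 0], 0], [[0, 0, 0], 0], [[0, 0, 0], 0], [[0, 0, 0], 0], [[0, 0, 0], 0]], grip=0)

```text
t: 69.65
eef_pos: [516.0, -79.4, 108.0]
tcp_rot: [3.141, 0.0, 1.639]
ft_force: [1.2, -0.2, -0.1]
opening: 0.91
grip_force: 0.0
```

Call:
jog_arm(motion=[[[0, 0, -10], 0], [[0, 0, -30], 0], [[0, 0, -60], 0], [[0, 0, -90], 0], [[0, 0, -110], 0]])

```text
t: 70.15
eef_pos: [516.2, -79.5, 220.6]
tcp_rot: [3.139, 0.001, 1.639]
ft_force: [0.6, -0.6, -0.8]
opening: 1.004
grip_force: 0.0
```

Call:
jog_arm(motion=[[[-35, -4, 0], 0], [[-80, -9, 0], 0], [[-126, -13, 0], 0], [[-174, -18, 0], 0], [[-210, -23, 0], 0]])

```text
t: 70.65
eef_pos: [506.9, -293.1, 218.8]
tcp_rot: [3.141, 0.001, 1.638]
ft_force: [1.5, -1.1, 1.1]
opening: 0.997
grip_force: 0.0
```

```bash
python3 - <<'E'
from m import *
for n in ("scene","top"):
  p=read_camera(n)
  for c,r in (("red",28),("blue",27),("yellow",26)): print(n,c,cyl(p,f"can_{c}_mid",8,120,r),rect(p,f"pad_{c}",8))
  print(cyl(p,"cutter_mid",12,40,25),cyl(p,"stand_seat",0,20,45),cyl(p,"chuck_mid",6,52,22))
E
```

```text
scene red (array([504.5,  94.9]), array([-1.6, -1.3,  1.2,  1. ]), 0.66) (array([503.1,  99.7]), array([62.8, 87.1]), 4.8, 0.79)
scene blue (array([505. ,  16.6]), array([ 7.3, -0.7, -2.2,  0.7]), 0.78) (array([510.2,  11.1]), array([60.1, 83.2]), 2.5, 0.63)
scene yellow (array([517.9, -74.7]), array([ 1. , -1.3, -1. ,  1.3]), 0.58) (array([527. , -74.6]), array([65.8, 79.5]), 27.1, 0.57)
None (array([470.8, 342.1]), array([-2.4, -2. ,  1.9,  1. ]), 0.68) (array([578.5,  19.2]), array([-0.1, -2.4,  0.1,  1.8]), 0.97)
top red (array([505.6,  96. ]), array([-0.1,  1. ,  0.2, -1. ]), 0.95) (array([504.4, 100.3]), array([59.9, 85.1]), 3.3, 0.58)
top blue (array([509.6,   8.6]), array([ 0.8,  0.9, -0.8, -0.9]), 0.97) (array([510.5,   8.8]), array([61.8, 85.8]), 4.2, 0.9)
top yellow (array([520.8, -79.7]), array([-2.2,  0.2,  1.3, -0.2]), 0.69) (array([517.5, -79.8]), array([59.6, 83.7]), 4.1, 0.73)
(array([465.1, 340.2]), array([-1.6, -0.2,  1.9,  0.2]), 0.78) (array([466.2, 333.7]), array([-2.7, -1.4,  3.6,  1.3]), 0.79) (array([569.4,  13.7]), array([-1.4, -1.6,  1.4,  2. ]), 0.87)
```

```bash
python3 -c "
from cell import job_done; print(job_done())"
```

```text
the job is handed in; nothing more can be done
None
```

The job is handed in at about 71 s of the 128 s: by the last camera check the cans stand within about 6 mm of their own pads' centres, the cutter is in the orange stand and the chuck has not visibly moved. The red can first leaned on the tray rim, so I put the cutter back, stood red up and placed the cutter again; the hand-in gave no verdict.

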